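Load the sample drying rack, snap its hoods shut and lock the temperature

TASK

Stand every steel sample tin from the bench in a seat of its own on the drying rack, then press all four clear hoods down, over empty seats too, until they snap and stay fully shut. Only after that turn the controller's knob so that its white line points at the brass pin, and last of all slide the guard fully home over the knob. Leave the flask, the beaker and the wrench where they are.

Things in the scene. Friction and masses are not known exactly. Their poses are not given: they have to be found in the camera images.
- seat1 (a point): Seat 1 of the sample drying rack (an aluminium plate 108 (x) x 302 (y) x 16 mm fixed to the bench, four seats in a row along its y, 74 mm apart, seat 1 at the +y end, each with a clear hinged hood): centre of the seat's floor, 16 mm above the bench. A square frame 4 mm high, 48 mm wide inside, stands round it. Axes as the rack's.
- seat2 (a point): Seat 2 of the sample drying rack (an aluminium plate 108 (x) x 302 (y) x 16 mm fixed to the bench, four seats in a row along its y, 74 mm apart, seat 1 at the +y end, each with a clear hinged hood): centre of the seat's floor, 16 mm above the bench. A square frame 4 mm high, 48 mm wide inside, stands round it. Axes as the rack's.
- seat3 (a point): Seat 3 of the sample drying rack (an aluminium plate 108 (x) x 302 (y) x 16 mm fixed to the bench, four seats in a row along its y, 74 mm apart, seat 1 at the +y end, each with a clear hinged hood): centre of the seat's floor, 16 mm above the bench. A square frame 4 mm high, 48 mm wide inside, stands round it. Axes as the rack's.
- seat4 (a point): Seat 4 of the sample drying rack (an aluminium plate 108 (x) x 302 (y) x 16 mm fixed to the bench, four seats in a row along its y, 74 mm apart, seat 1 at the +y end, each with a clear hinged hood): centre of the seat's floor, 16 mm above the bench. A square frame 4 mm high, 48 mm wide inside, stands round it. Axes as the rack's.
- hood1 (a joint): Hinge angle of the clear hood of seat 1 (rad): 0 shut, 1.7 fully open (standing up, leaning a little to -x). Hinge axis: along the rack's y, 32 mm to the -x of the seat's centre, 2 mm above its floor; stiff, stays where left. Lowered, the lip rests at about 0.2 on a sprung roller; pressed down there with 5 to 10 N it snaps to 0 and is held.
- hood1_top (a point): On hood 1, an open-bottomed box 62 x 62 x 42 mm: point on its outer top face, mid-width, 54 mm from the hinge axis along the hood (9 mm short of the lip), 42 mm above the axis when shut; z: the face's outward normal. Place to push or press. A black tab 14 long, 24 wide, 8 mm thick sticks out of the lip wall (centre 70 mm from the axis, 26 mm above it when shut).
- hood2 (a joint): Hinge angle of the clear hood of seat 2 (rad): 0 shut, 1.7 fully open (standing up, leaning a little to -x). Hinge axis: along the rack's y, 32 mm to the -x of the seat's centre, 2 mm above its floor; stiff, stays where left. Lowered, the lip rests at about 0.2 on a sprung roller; pressed down there with 5 to 10 N it snaps to 0 and is held.
- hood2_top (a point): On hood 2, an open-bottomed box 62 x 62 x 42 mm: point on its outer top face, mid-width, 54 mm from the hinge axis along the hood (9 mm short of the lip), 42 mm above the axis when shut; z: the face's outward normal. Place to push or press. A black tab 14 long, 24 wide, 8 mm thick sticks out of the lip wall (centre 70 mm from the axis, 26 mm above it when shut).
- hood3 (a joint): Hinge angle of the clear hood of seat 3 (rad): 0 shut, 1.7 fully open (standing up, leaning a little to -x). Hinge axis: along the rack's y, 32 mm to the -x of the seat's centre, 2 mm above its floor; stiff, stays where left. Lowered, the lip rests at about 0.2 on a sprung roller; pressed down there with 5 to 10 N it snaps to 0 and is held.
- hood3_top (a point): On hood 3, an open-bottomed box 62 x 62 x 42 mm: point on its outer top face, mid-width, 54 mm from the hinge axis along the hood (9 mm short of the lip), 42 mm above the axis when shut; z: the face's outward normal. Place to push or press. A black tab 14 long, 24 wide, 8 mm thick sticks out of the lip wall (centre 70 mm from the axis, 26 mm above it when shut).
- hood4 (a joint): Hinge angle of the clear hood of seat 4 (rad): 0 shut, 1.7 fully open (standing up, leaning a little to -x). Hinge axis: along the rack's y, 32 mm to the -x of the seat's centre, 2 mm above its floor; stiff, stays where left. Lowered, the lip rests at about 0.2 on a sprung roller; pressed down there with 5 to 10 N it snaps to 0 and is held.
- hood4_top (a point): On hood 4, an open-bottomed box 62 x 62 x 42 mm: point on its outer top face, mid-width, 54 mm from the hinge axis along the hood (9 mm short of the lip), 42 mm above the axis when shut; z: the face's outward normal. Place to push or press. A black tab 14 long, 24 wide, 8 mm thick sticks out of the lip wall (centre 70 mm from the axis, 26 mm above it when shut).
- controller: Temperature controller: grey box 120 (x) x 210 (y) x 35 mm high fixed to the bench, the knob on its top, 50 mm to the -y of its centre, and a sliding guard, parked 45 mm to the +y. Origin: centre of its underside.
- knob (a joint): Turn of the knob (rad, 0 to 3.0), growing clockwise from above. At 0 the white line on its bar grip points along the controller's -x; at 2.356 it points at the brass pin, which is the mark (8 mm thick, 14 mm high, 38 mm from the knob's axis).
- knob_grip (a point): On the knob's axis at the height to grip, 72 mm above the bench. The grip bar is 42 mm long, 14 mm thick, 32 mm high (its top 7 mm above this point) and lies along this point's x, the white line on its -x half.
- guard (a joint): Travel of the aluminium guard (m): 0 parked, clear of the knob; 0.095 fully home, over the knob. It slides along the controller's -y with about 1.5 N friction.
- guard_grip (a point): Centre of the black grip bar on top of the guard (40 mm along x, 12 mm along y, 18 mm high), 98 mm above the bench. The guard is a tunnel 86 (x) x 60 (y) x 54 mm high, open below and at both y ends.
- tin1: Closed round steel sample tin, 40 mm across, 28 mm high, about 70 g, standing on the bench. Origin: centre of its underside. Absent in some runs.
- tin2: Closed round steel sample tin, 40 mm across, 28 mm high, about 70 g, standing on the bench. Origin: centre of its underside. Absent in some runs.
- tin3: Closed round steel sample tin, 40 mm across, 28 mm high, about 70 g, standing on the bench. Origin: centre of its underside. Absent in some runs.
- tin4: Closed round steel sample tin, 40 mm across, 28 mm high, about 70 g, standing on the bench. Origin: centre of its underside. Absent in some runs.
- flask: Black vacuum flask, 66 mm across, 205 mm high: a bystander. Origin: centre of its underside.
- beaker: Glass beaker, 70 mm across, 90 mm high: a bystander. Origin: centre of its underside.
- wrench: Steel wrench 160 mm long lying beyond the rack: a bystander. Origin: its middle, on the bench.

How it is judged (in metres and radians):
On the way, in this order (a step that is already met when the one before it is completed fails the run):
1. every tin stands in a seat of its own and all four hoods are held shut, before the knob is set (((horizontal distance between tin1 and seat1 below 0.01 m and z of tin1 in the frame of seat1 between -0.003 and 0.003 m) or (horizontal distance between tin1 and seat2 below 0.01 m and z of tin1 in the frame of seat2 between -0.003 and 0.003 m) or (horizontal distance between tin1 and seat3 below 0.01 m and z of tin1 in the frame of seat3 between -0.003 and 0.003 m) or (horizontal distance between tin1 and seat4 below 0.01 m and z of tin1 in the frame of seat4 between -0.003 and 0.003 m)) and ((horizontal distance between tin2 and seat1 below 0.01 m and z of tin2 in the frame of seat1 between -0.003 and 0.003 m) or (horizontal distance between tin2 and seat2 below 0.01 m and z of tin2 in the frame of seat2 between -0.003 and 0.003 m) or (horizontal distance between tin2 and seat3 below 0.01 m and z of tin2 in the frame of seat3 between -0.003 and 0.003 m) or (horizontal distance between tin2 and seat4 below 0.01 m and z of tin2 in the frame of seat4 between -0.003 and 0.003 m)) and ((horizontal distance between tin3 and seat1 below 0.01 m and z of tin3 in the frame of seat1 between -0.003 and 0.003 m) or (horizontal distance between tin3 and seat2 below 0.01 m and z of tin3 in the frame of seat2 between -0.003 and 0.003 m) or (horizontal distance between tin3 and seat3 below 0.01 m and z of tin3 in the frame of seat3 between -0.003 and 0.003 m) or (horizontal distance between tin3 and seat4 below 0.01 m and z of tin3 in the frame of seat4 between -0.003 and 0.003 m)) and ((horizontal distance between tin4 and seat1 below 0.01 m and z of tin4 in the frame of seat1 between -0.003 and 0.003 m) or (horizontal distance between tin4 and seat2 below 0.01 m and z of tin4 in the frame of seat2 between -0.003 and 0.003 m) or (horizontal distance between tin4 and seat3 below 0.01 m and z of tin4 in the frame of seat3 between -0.003 and 0.003 m) or (horizontal distance between tin4 and seat4 below 0.01 m and z of tin4 in the frame of seat4 between -0.003 and 0.003 m)) and angle between each of tin1, tin2, tin3, tin4's own z axis and vertical below 0.08 rad and value of joint each of hood1, hood2, hood3, hood4 below 0.05 rad), for 0.2 s.
2. the knob's line points at the pin, the guard not yet over it (value of joint knob between 2.206 and 2.506 rad and value of joint guard below 0.03 m), for 0.2 s.
3. the guard is fully home over the set knob (value of joint knob between 2.206 and 2.506 rad and value of joint guard above 0.087 m), for 0.2 s.
At the end, for the whole second after the job is handed in: Every tin present stands flat in a seat (within 10 mm of its centre), all four hood joints are below 0.05 rad, the knob is within 0.15 rad of the mark (2.356), the guard is within 8 mm of fully home, and nothing moves (all of step 1 and all of step 3 and linear speed of each of tin1, tin2, tin3, tin4 below 0.02 m/s); the robot touches nothing.
It fails at once if the flask is shifted by more than 3 cm (distance of flask from where it was at the start of the episode above 0.03 m).
It fails at once if the beaker is shifted by more than 3 cm (distance of beaker from where it was at the start of the episode above 0.03 m).
It fails at once if the wrench is shifted by more than 3 cm (distance of wrench from where it was at the start of the episode above 0.03 m).
Of tin1, tin2, tin3, tin4 only 2 to 4 are there at a start; the rules pass over those that are not, and their reading is None.
At some moment in a run one of tin1, tin2, tin3, tin4 may be knocked a few centimetres aside while the robot is not near it.
Once in a run the grip may slacken for a moment while it holds something.
It also fails if it takes over 210 s, if anything falls off the work surface, if the arm or the gripper's body presses on something with over 40 N, if the wrist force passes 120 N, or if a joint passes its speed limit or range.

ROBOT

A 6-joint arm with a two-finger parallel gripper is mounted at the origin on the work surface. World frame = base frame: x ahead of the robot, y to its left, z up, the work surface at z = 0. Lengths are in m, angles in degrees, forces in N, time in s.
With the tool pointing down it reaches from about 0.4 to 0.825 m from the base axis. Payload 7 kg.
Tool frame: the origin (TCP) lies on the centre line of the jaws, within the pads' length; the fingertips stand 22 mm ahead of it and the grasp point (between the pads) lies 3 mm ahead of it (ctrl.finger_overhang is the distance from the TCP to the fingertips, in m); z points along the fingers, y is the line along which they close (so a half turn about z gives the same grasp; the last joint's range is limited). The gripper opens to 88 mm and grips with 3 to 60 N. Pads are 19 mm wide; open, the fingers measure 130 mm over their backs; the gripper's body (78 mm by 193 mm) begins 47 mm behind the grasp point.
Start: joints at [92.538, 20.546, 0.682, 0, -70.136, -16.507], TCP at [0.163, 0.655, 0.249] pointing down, gripper open.
Joint ranges: [-176.03, 176.03], [-82.01, 121.73], [-58.28, 71.71], [-173.87, 95.51], [-174.79, -0.11], [-173.66, 173.66]. Speed limits (degrees/s): [136.94, 136.94, 172.46, 180, 180, 180].

INTERFACE

Orientations are given as [roll, pitch, yaw] about the fixed x, y, z axes, in that order (R = Rz(yaw) Ry(pitch) Rx(roll)).
In Python, from plant import ctrl gives the robot as it stands. The module is installed in compiled form; this text tells all that it offers.
- The arm moves only by the shell command python3 -m creep 'ROWS'. ROWS is JSON, a list of rows, each an object with "grip": the closure, from 0 (fully open) to 1 (shut); "delta_pos": the shift along the tool's x, y, z scaled (see below), a list of three; "rotation": the turn, a rotation vector about the tool's x, y, z scaled (see below), a list of three. A call has 1 to 5 rows; each row is the pose to reach, as a shift and turn from the pose commanded when the call began, along the tool's axes at that moment; what a row does not reach only later rows make up. The controller multiplies each number of a shift by 10 cm and each number of a turn by pi/2 rad. A row lasts 1/10 s, in which the tool goes at most 50 mm and 8.59 degrees, less where a joint would pass 70% of its speed; a pose out of reach is approached as far as the arm can. A call with a number of a shift or a turn outside -1 to 1 is refused whole. A call with a gripper value outside its range is refused whole. The fingers move at their own pace and stop on an object; the grip force is fixed at half the most. Time passes only in rows, so rows that repeat a pose let the fingers close. It gives the time, the measured TCP pose, the force, the opening and the grip force at its end, in the units of the state.
- ctrl.get_obs(): the state, without advancing time (a new reading comes with each control period).
- ctrl.snapshot(name): name is "scene" or "top"; returns a dict with "color" (384x512x3 uint8, red, green, blue), "intrinsics" (3x3 intrinsics, pixels), "R" (3x3) and "t" (3): a world point X has camera coordinates R X + t. Camera axes: x right, y down, z forward; pixel columns grow to the right and rows downward; lengths in m; the calibration is good to about 2 mm. A picture is of the moment at which its call begins. There is no depth.
- ctrl.close_job(): hands the job in; it is judged then, once.
The state is a dict: "clock": time; "joint_pos": joint angles; "qvel": joint speeds; "tau": joint torques, N m; "tool_pos": TCP position; "orientation": TCP orientation; "force": force on the tool from outside, world axes, zero at the start; "moment": the same for the moment, N m; "opening": finger opening in m; "gripper_force": force on a finger pad.
Only numpy, scipy, OpenCV 4.12 (cv2) and the standard library are available. Lean on these libraries where they do the work, as an engineer would, in place of code of your own. Each camera call takes 0.05 s, during which the arm holds its last target. There are 200 camera calls.

## Working session

There is one attempt and no reset: what is moved stays moved. The work goes in short steps, Python scripts to look and compute and a shell command to move; the robot and the scene stay as the last step left them, time stands still between calls to the robot, and variables do not carry over. Pictures are saved under pics/ and viewed, at most 14 in all, crops included, and the job is handed in when it is done.

```bash
mkdir -p pics; cat > h.py <<'E'
import numpy as np, cv2
from plant import ctrl
from scipy.spatial.transform import Rotation as Ro
def snap(n,f=None):
    s=ctrl.snapshot(n); s['color']=np.array(s['color']); s['R']=np.array(s['R']);s['t']=np.array(s['t']);s['K']=np.array(s['intrinsics'])
    if f: cv2.imwrite('pics/'+f,s['color'][:,:,::-1])
    return s
def ray(s,u,v):
    d=s['R'].T@np.linalg.solve(s['K'],[u,v,1]); return -s['R'].T@s['t'],d/np.linalg.norm(d)
def plane(s,u,v,z):
    o,d=ray(s,u,v); return o+d*(z-o[2])/d[2]
def two(s1,p1,s2,p2):
    o1,d1=ray(s1,*p1);o2,d2=ray(s2,*p2)
    k=np.linalg.lstsq(np.c_[d1,-d2],o2-o1,rcond=None)[0]
    a=o1+k[0]*d1;b=o2+k[1]*d2
    return (a+b)/2,np.linalg.norm(a-b)
def proj(s,X):
    c=s['K']@(s['R']@np.array(X)+s['t']); return c[:2]/c[2]
def to(X,yaw=None):
    "delta in tool axes (units of 10cm) and yaw turn units"
    o=ctrl.get_obs(); r=Ro.from_euler('xyz',o['orientation'],degrees=True)
    d=r.inv().apply(np.array(X)-o['tool_pos'])*10
    out=[np.round(d,3)]
    if yaw is not None:
        t=Ro.from_euler('xyz',[180,0,yaw],degrees=True); out.append(np.round((r.inv()*t).as_rotvec()/(np.pi/2),3))
    print('to',X,*out)
E
python3 - <<'E'
from h import *
for n in('scene','top'):
    s=snap(n,n+'0.png'); print(n,s['K'].tolist(),(-s['R'].T@s['t']).round(3),s['R'].round(2).tolist())
o=ctrl.get_obs();print(o)
E
```

```text
scene [[484.32266176549234, 0.0, 255.90816504528178], [0.0, 484.32266176549234, 201.36701997609563], [0.0, 0.0, 1.0]] [ 1.214 -0.86   1.142] [[0.81, 0.59, -0.0], [0.41, -0.57, -0.71], [-0.42, 0.57, -0.7]]
top [[374.6445283934958, 0.0, 255.68896894217232], [0.0, 374.6445283934958, 194.68662800675477], [0.0, 0.0, 1.0]] [ 0.396 -0.026  1.124] [[0.01, -1.0, -0.02], [-0.98, -0.01, -0.18], [0.18, 0.02, -0.98]]
{'clock': 0.1, 'joint_pos': array([ 9.25386726e+01,  2.05845948e+01,  6.38738771e-01, -1.74141681e-02,
       -7.01380268e+01, -1.65067205e+01]), 'qvel': array([ 0.00195509, -0.0023926 ,  0.0950518 ,  0.02630233, -0.04983776,
        0.00239929]), 'tau': array([-1.29323849e-03, -5.84163594e+01,  2.93750936e+01,  7.01550364e+00,
        1.01313181e-02, -6.07211655e-05]), 'tool_pos': array([0.16286239, 0.65462278, 0.24774612]), 'orientation': array([ 1.79914922e+02, -8.13873085e-03, -1.39739704e+01]), 'force': array([-0.05608008, -0.17757168,  0.46626437]), 'moment': array([-0.01674008, -0.02603529, -0.01734329]), 'gripper_force': 0.0, 'opening': 0.08723234856568042}
```

View pics/scene0.png

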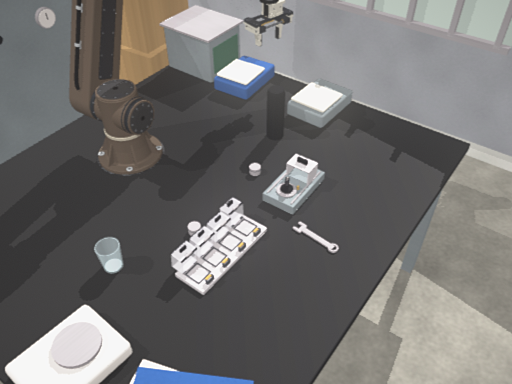

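View pics/top0.png

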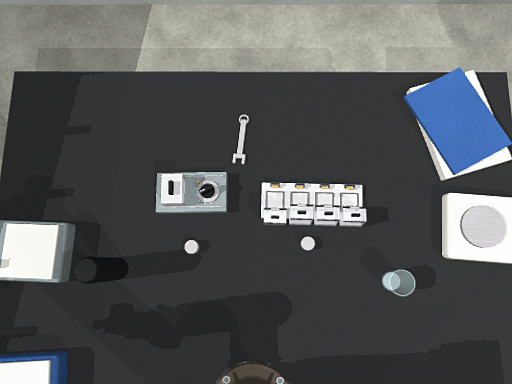

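The scene view shows two tins at (255,169) and (194,229), the rack near (220,250), and the controller near (295,185). The top view has the tins at (192,246) and (308,243), the rack around (313,203), the controller around (191,192) and the beaker at (398,282). I'll crop in for detail.

```bash
python3 - <<'E'
from h import *
a=cv2.imread('pics/scene0.png')[140:300,150:350]; b=cv2.imread('pics/top0.png')[160:260,145:378]
cv2.imwrite('pics/c1.png',cv2.resize(a,None,fx=3.75,fy=3.75,interpolation=cv2.INTER_CUBIC))
cv2.imwrite('pics/c2.png',cv2.resize(b,None,fx=3.4,fy=3.4,interpolation=cv2.INTER_CUBIC))
E
```

```text
(no output)
```

View pics/c1.png

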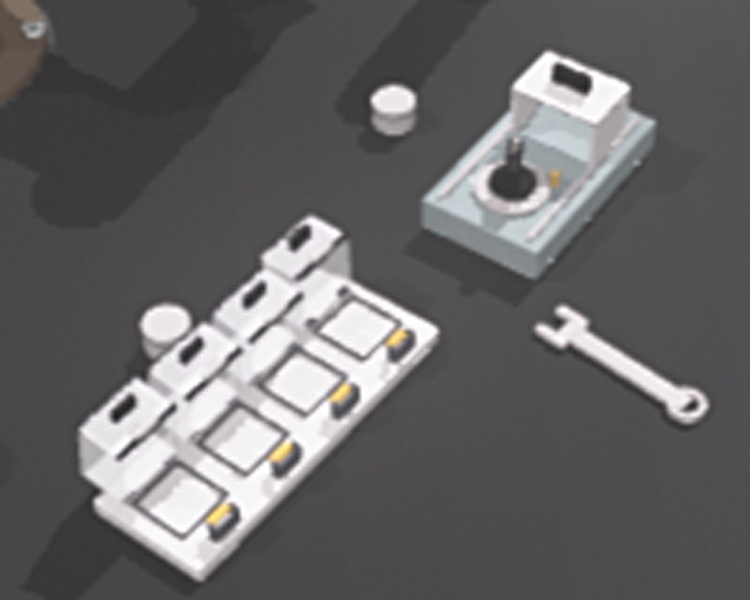

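View pics/c2.png

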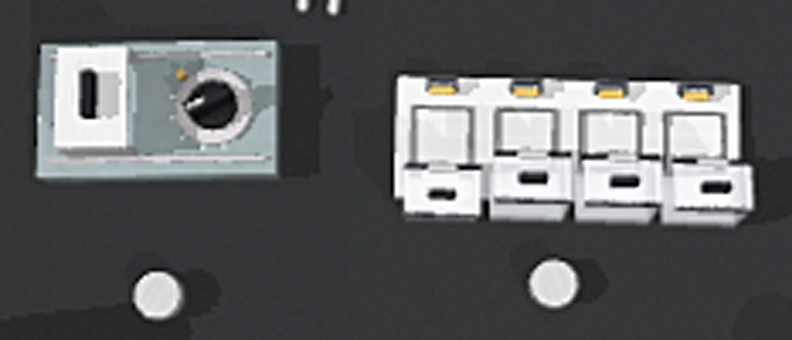

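The crops show all four hoods standing open and four square seats with yellow/black rollers on their +x side. The knob's line points roughly along +y, with the pin up-left of it in the top crop, and the guard is parked. There are only two tins. Next I'll triangulate.

```bash
cat > meas.py <<'E'
from h import *
S=snap('scene');T=snap('top')
def hsv(s): return cv2.cvtColor(s['color'],cv2.COLOR_RGB2HSV)
def blobs(m,box,lo,hi):
    M=np.zeros_like(m);x0,y0,x1,y1=box;M[y0:y1,x0:x1]=m[y0:y1,x0:x1]
    n,l,st,c=cv2.connectedComponentsWithStats(M.astype(np.uint8),connectivity=8)
    return [(c[i].round(2),int(st[i,4])) for i in range(1,n) if lo<=st[i,4]<=hi]
if __name__=='__main__':
    hs,ht=hsv(S),hsv(T)
    yel=lambda h:((h[...,0]>12)&(h[...,0]<35)&(h[...,1]>110)&(h[...,2]>110)).astype(np.uint8)
    ys=blobs(yel(hs),(170,170,330,300),2,200);yt=blobs(yel(ht),(150,165,380,230),2,200)
    print('yel',ys,yt)
    ys=sorted([b[0] for b in ys],key=lambda c:c[0]-c[1]);yt=sorted([b[0] for b in yt],key=lambda c:-c[0])
    if len(ys)==len(yt):
        for a,b in zip(ys,yt): print(two(S,a,T,b))
    # tins: bright, low-sat
    for nm,h,thr,bx in(('S',hs,185,[(245,158,266,178),(184,218,203,240)]),('T',ht,150,[(180,236,204,258),(296,232,320,254)])):
        for b in bx:
            for t in(120,150,180,200,215): print(nm,t,blobs((h[...,2]>t).astype(np.uint8),b,30,500))
    c1=lambda u,v:((u+.5)/3.75-.5+150,(v+.5)/3.75-.5+140); c2=lambda u,v:((u+.5)/3.4-.5+145,(v+.5)/3.4-.5+160)
    for n,a,b in(('plate+x+y',(437,330),(397,74)),('plate+x-y',(200,577),(744,83)),('guardbar',(572,74),(88,85)),('knobtop',(512,145),(215,105)),
      ('tab1',(299,237),(441,194)),('tab2',(254,294),(533,178)),('tab3',(190,351),(625,181)),('tab4',(122,407),(716,187)),
      ('ctrl+x-y',(535,268),(276,42)),('ctrl+x+y',(654,122),(42,45)),('ctrl-x-y',(423,205),(278,176))):
        print(n,two(S,c1(*a),T,c2(*b)))
    for p in((437,330),(200,577),(97,500)): print('S plate z16',plane(S,*c1(*p),.016))
    for p in((397,74),(744,83),(395,197)): print('T plate z16',plane(T,*c2(*p),.016))
E
python3 meas.py
```

```text
yel [(array([297.5, 187. ]), 6), (array([255.5, 229.5]), 10), (array([240.5, 244.5]), 10), (array([224.78, 260.56]), 9), (array([207.45, 276.64]), 11)] [(array([197.5, 181.5]), 4), (array([274.5 , 186.43]), 14), (array([299.5, 186.5]), 16), (array([324.5 , 187.43]), 14), (array([349.82, 187.71]), 17)]
(array([ 0.61564199, -0.27992043,  0.03106249]), np.float64(0.001547233749839966))
(array([ 0.61712721, -0.20519392,  0.02788506]), np.float64(0.0032483564345367785))
(array([ 0.6186712 , -0.131088  ,  0.03001979]), np.float64(0.0025727531610270343))
(array([ 0.6189152 , -0.05634651,  0.02957469]), np.float64(0.004052017463473695))
(array([0.62823824, 0.17089345, 0.04213249]), np.float64(0.0008761308653197078))
S 120 [(array([254.41, 168.67]), 133)]
S 150 [(array([254.47, 168.16]), 106)]
S 180 [(array([254.54, 166.34]), 67)]
S 200 [(array([254.41, 166.26]), 61)]
S 215 [(array([254.43, 166.22]), 58)]
S 120 [(array([194.65, 229.88]), 225)]
S 150 [(array([194.81, 229.85]), 196)]
S 180 [(array([193.61, 225.77]), 96), (array([196.9 , 235.76]), 67)]
S 200 [(array([193.52, 225.84]), 90), (arra
[... 1073 characters left out ...]
42008]), np.float64(0.0009301160965446726))
tab4 (array([ 0.52764511, -0.2781338 ,  0.09246067]), np.float64(0.0012674226494071464))
ctrl+x-y (array([0.66314513, 0.0895151 , 0.01654503]), np.float64(0.0012351934448413086))
ctrl+x+y (array([0.65653367, 0.29664361, 0.03215688]), np.float64(0.002564233852906027))
ctrl-x-y (array([0.543315  , 0.08578345, 0.02655705]), np.float64(0.004961991956929203))
S plate z16 [ 0.63546031 -0.0190374   0.016     ]
S plate z16 [ 0.6351331  -0.32287647  0.016     ]
S plate z16 [ 0.52510885 -0.31544485  0.016     ]
T plate z16 [ 0.63531862 -0.01855136  0.016     ]
T plate z16 [ 0.62962534 -0.3251421   0.016     ]
T plate z16 [ 0.52538591 -0.01783815  0.016     ]
```

```bash
python3 - <<'E'
from h import *
S=snap('scene');T=snap('top')
print('tinA',two(S,(254.42,166.3),T,(190.7,246.15)),'tinB',two(S,(193.55,225.8),T,(307.36,242.87)))
for s,p in((S,(254.42,166.3)),(T,(190.7,246.15)),(S,(193.55,225.8)),(T,(307.36,242.87))): print(plane(s,*p,.028))
print('flask',plane(T,88,270,.205),plane(S,275,135,0),'beaker',plane(S,113,265,0))
c1=lambda u,v:((u+.5)/3.75-.5+150,(v+.5)/3.75-.5+140)
for q in([(358,295),(402,327),(358,358),(312,325)],[(300,345),(348,380),(305,413),(258,380)],[(240,403),(290,437),(243,475),(197,438)],[(183,460),(227,497),(180,537),(135,498)]):
    print(np.array([plane(S,*c1(*p),.019) for p in q]).round(4).tolist(),plane(S,*c1(*np.mean(q,0)),.019).round(4))
o=ctrl.get_obs();r=Ro.from_euler('xyz',o['orientation'],degrees=True)
for sg in(12,):
    R=Ro.from_euler('xyz',[180,0,-0.85],degrees=True)
    for a in(12,-12):
        t=R*Ro.from_rotvec([0,np.radians(a),0]); print(a,'toolz',t.apply([0,0,1]),'rotvec/(pi/2)',((r.inv()*t).as_rotvec()/(np.pi/2)).round(3),t.as_euler('xyz',degrees=True))
E
```

```text
tinA (array([0.43902974, 0.18611295, 0.02728388]), np.float64(0.0016253889406620942)) tinB (array([ 0.45219249, -0.15328474,  0.02628489]), np.float64(0.0011718938246925222))
[0.44000921 0.1861248  0.028     ]
[0.43842487 0.18538809 0.028     ]
[ 0.45379961 -0.1539795   0.028     ]
[ 0.45168847 -0.15349652  0.028     ]
flask [0.37143804 0.39897503 0.205     ] [0.37537204 0.40989421 0.        ] beaker [ 0.3449912 -0.3947114  0.       ]
[[0.5595, -0.0278, 0.019], [0.6114, -0.0356, 0.019], [0.6022, -0.0846, 0.019], [0.549, -0.0778, 0.019]] [ 0.5807 -0.0567  0.019 ]
[[0.5547, -0.1012, 0.019], [0.6099, -0.1083, 0.019], [0.603, -0.156, 0.019], [0.5506, -0.1511, 0.019]] [ 0.5798 -0.1294  0.019 ]
[[0.5542, -0.1784, 0.019], [0.6085, -0.1822, 0.019], [0.6023, -0.2329, 0.019], [0.5496, -0.2259, 0.019]] [ 0.5789 -0.2051  0.019 ]
[[0.555, -0.249, 0.019], [0.6058, -0.2564, 0.019], [0.6011, -0.3058, 0.019], [0.5493, -0.2984, 0.019]] [ 0.578  -0.2777  0.019 ]
12 toolz [ 0.20788881 -0.00308432 -0.9781476 ] rotvec/(pi/2) [ 0.016  0.133 -0.145] [180.   -12.    -0.85]
-12 toolz [-0.20788881  0.00308432 -0.9781476 ] rotvec/(pi/2) [-0.015 -0.133 -0.145] [180.    12.    -0.85]
```

```bash
m(){ :; }
python3 -m creep '[{"grip":0,"delta_pos":[0,0,-0.5],"rotation":[0,0,0]},{"grip":0,"delta_pos":[0,0,-0.5],"rotation":[-0.008,-0.067,-0.146]},{"grip":0,"delta_pos":[0,0,-0.5],"rotation":[-0.008,-0.067,-0.146]},{"grip":0,"delta_pos":[0,0,-0.5],"rotation":[-0.008,-0.067,-0.146]}]'
python3 -m creep '[{"grip":0,"delta_pos":[0.28,0.47,-0.03],"rotation":[0,0,0]},{"grip":0,"delta_pos":[0.55,0.94,-0.06],"rotation":[0,0,0]},{"grip":0,"delta_pos":[0.55,0.94,-0.06],"rotation":[0,0,0]}]'
python3 - <<'E'
from h import *
o=ctrl.get_obs();print(o['tool_pos'],o['orientation'],o['joint_pos'].round(1))
E
```

```text
clock: 0.7
tool_pos: [0.1638, 0.6552, 0.2988]
orientation: [-180.0, 6.1, -0.8]
force: [-0.1, 0.6, 0.2]
opening: 0.0879
gripper_force: 0.0
clock: 1.0
tool_pos: [0.2187, 0.5566, 0.2992]
orientation: [179.9, 6.0, -1.1]
force: [-1.0, -0.3, -0.0]
opening: 0.088
gripper_force: 0.0
[0.21867493 0.55659857 0.29922941] [179.91637041   5.96727415  -1.10338102] [ 83.5  13.1  -0.8  -6.1 -76.8   6.9]
```

```bash

python3 -m creep '[{"grip":0,"delta_pos":[0.28,0.47,-0.03],"rotation":[0,0,0]},{"grip":0,"delta_pos":[0.55,0.94,-0.06],"rotation":[0,0,0]},{"grip":0,"delta_pos":[0.55,0.94,-0.06],"rotation":[0,0,0]}]' >/dev/null
python3 -m creep '[{"grip":0,"delta_pos":[0.28,0.47,-0.03],"rotation":[0,0,0]},{"grip":0,"delta_pos":[0.55,0.94,-0.06],"rotation":[0,0,0]},{"grip":0,"delta_pos":[0.55,0.94,-0.06],"rotation":[0,0,0]}]' >/dev/null
python3 -m creep '[{"grip":0,"delta_pos":[0.28,0.47,-0.03],"rotation":[0,0,0]},{"grip":0,"delta_pos":[0.55,0.94,-0.06],"rotation":[0,0,0]},{"grip":0,"delta_pos":[0.55,0.94,-0.06],"rotation":[0,0,0]}]' 
python3 -m creep '[{"grip":0,"delta_pos":[0.28,0.47,-0.03],"rotation":[0,0,0]},{"grip":0,"delta_pos":[0.55,0.94,-0.06],"rotation":[0,0,0]},{"grip":0,"delta_pos":[0.55,0.94,-0.06],"rotation":[0,0,0]},{"grip":0,"delta_pos":[0.55,0.94,-0.06],"rotation":[0,0,0]}]'
python3 - <<'E'
from h import *
to([.439,.186,.15]);to([.439,.186,.03])
T=snap('top','t2.png');print(proj(T,[.439,.186,.028]))
S=snap('scene','s2.png')
from meas import blobs,hsv
print(blobs((hsv(S)[...,2]>200).astype(np.uint8),(240,150,275,185),30,500))
E
```

```text
clock: 1.9
tool_pos: [0.3801, 0.273, 0.2994]
orientation: [179.9, 6.0, -1.1]
force: [-0.7, 0.9, 0.4]
opening: 0.0876
gripper_force: 0.0
clock: 2.3
tool_pos: [0.4335, 0.1804, 0.2993]
orientation: [179.9, 6.0, -1.1]
force: [0.1, -1.4, -0.3]
opening: 0.0877
gripper_force: 0.0
to [0.439, 0.186, 0.15] [ 0.211 -0.059  1.478]
to [0.439, 0.186, 0.03] [ 0.338 -0.061  2.672]
[190.49907137 245.94838712]
[(array([254.41, 166.26]), 61)]
```

```bash

python3 -m creep '[{"grip":0,"delta_pos":[0.35,-0.06,0.5],"rotation":[0,0,0]},{"grip":0,"delta_pos":[0.35,-0.06,0.9],"rotation":[0,0,0]}]' >/dev/null
python3 -m creep '[{"grip":0,"delta_pos":[0,0,0.5],"rotation":[0,0,0]},{"grip":0,"delta_pos":[0,0,0.9],"rotation":[0,0,0]}]' >/dev/null
python3 -m creep '[{"grip":0,"delta_pos":[0,0,0.4],"rotation":[0,0,0]},{"grip":0,"delta_pos":[0,0,0.7],"rotation":[0,0,0]},{"grip":0,"delta_pos":[0,0,0.87],"rotation":[0,0,0]},{"grip":0,"delta_pos":[0,0,0.87],"rotation":[0,0,0]},{"grip":0,"delta_pos":[0,0,0.87],"rotation":[0,0,0]}]'
python3 -m creep '[{"grip":0.4,"delta_pos":[0,0,0],"rotation":[0,0,0]},{"grip":0.6,"delta_pos":[0,0,0],"rotation":[0,0,0]},{"grip":0.8,"delta_pos":[0,0,0],"rotation":[0,0,0]},{"grip":0.8,"delta_pos":[0,0,0],"rotation":[0,0,0]},{"grip":0.8,"delta_pos":[0,0,0],"rotation":[0,0,0]}]'
python3 -m creep '[{"grip":0.8,"delta_pos":[0,0,0],"rotation":[0,0,0]},{"grip":0.8,"delta_pos":[0,0,-0.2],"rotation":[0,0,0]},{"grip":0.8,"delta_pos":[0,0,-0.6],"rotation":[0,0,0]},{"grip":0.8,"delta_pos":[0,0,-1],"rotation":[0,0,0]},{"grip":0.8,"delta_pos":[0,0,-1],"rotation":[0,0,0]}]'
```

```text
clock: 3.4
tool_pos: [0.4397, 0.1879, 0.0307]
orientation: [180.0, 6.1, -0.7]
force: [-0.3, 0.3, 0.5]
opening: 0.0876
gripper_force: 0.0
clock: 3.9
tool_pos: [0.4397, 0.1869, 0.0307]
orientation: [180.0, 6.0, -0.8]
force: [-0.6, 0.4, 0.5]
opening: 0.053
gripper_force: 0.0
clock: 4.4
tool_pos: [0.4532, 0.1885, 0.1348]
orientation: [-179.7, 5.6, -0.7]
force: [0.2, 0.2, -0.2]
opening: 0.0388
gripper_force: 30.0
```

```bash
python3 - <<'E'
from h import *
S=snap('scene','s3.png');T=snap('top');o=ctrl.get_obs();print(o['tool_pos'],o['opening'],o['gripper_force'])
p=proj(S,o['tool_pos']);print(p);x,y=map(int,p)
a=S['color'][y-60:y+60,x-60:x+60,::-1];cv2.imwrite('pics/c3.png',cv2.resize(a,None,fx=4.5,fy=4.5,interpolation=cv2.INTER_CUBIC))
to([.5805,-.057,.135])
E
```

```text
[0.45038341 0.18707606 0.1305683 ] 0.03874703447620208 29.99745527340565
[256.86509011 144.15386636]
to [0.5805, -0.057, 0.135] [ 1.325  2.421 -0.186]
```

View pics/c3.png

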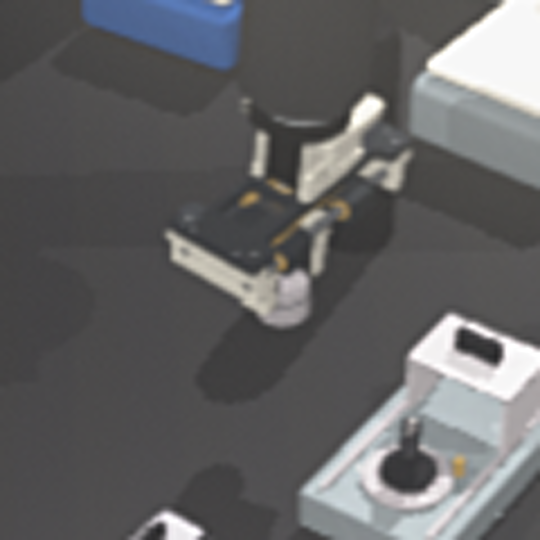

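```bash

python3 -m creep '[{"grip":0.8,"delta_pos":[0.1,0.2,-0.4],"rotation":[0,0,0]},{"grip":0.8,"delta_pos":[0.3,0.5,-0.45],"rotation":[0,0,0]},{"grip":0.8,"delta_pos":[0.44,0.81,-0.49],"rotation":[0,0,0]},{"grip":0.8,"delta_pos":[0.44,0.81,-0.49],"rotation":[0,0,0]}]'
python3 -m creep '[{"grip":0.8,"delta_pos":[0.22,0.41,0],"rotation":[0,0,0]},{"grip":0.8,"delta_pos":[0.44,0.81,0],"rotation":[0,0,0]},{"grip":0.8,"delta_pos":[0.44,0.81,0],"rotation":[0,0,0]}]'
python3 -m creep '[{"grip":0.8,"delta_pos":[0.22,0.41,0],"rotation":[0,0,0]},{"grip":0.8,"delta_pos":[0.44,0.81,0],"rotation":[0,0,0]},{"grip":0.8,"delta_pos":[0.44,0.81,0],"rotation":[0,0,0]},{"grip":0.8,"delta_pos":[0.44,0.81,0],"rotation":[0,0,0]}]'
python3 - <<'E'
from h import *
o=ctrl.get_obs();print(o['tool_pos'],o['orientation'])
to([.582,-.057,.1]);to([.582,-.057,.047])
S=snap('scene','s4.png')
p=proj(S,o['tool_pos']);print(p);x,y=map(int,p)
a=S['color'][y-60:y+60,x-60:x+60,::-1];cv2.imwrite('pics/c4.png',cv2.resize(a,None,fx=4.5,fy=4.5,interpolation=cv2.INTER_CUBIC))
E
```

```text
clock: 4.9
tool_pos: [0.4981, 0.1023, 0.1726]
orientation: [179.9, 6.2, -1.0]
force: [0.1, 0.8, -1.5]
opening: 0.0388
gripper_force: 30.0
clock: 5.2
tool_pos: [0.5408, 0.0201, 0.167]
orientation: [179.9, 6.3, -1.0]
force: [-0.7, -0.4, -1.2]
opening: 0.0388
gripper_force: 30.0
clock: 5.6
tool_pos: [0.5822, -0.0586, 0.1627]
orientation: [180.0, 6.3, -0.9]
force: [0.0, 0.4, -1.0]
opening: 0.0388
gripper_force: 30.0
[ 0.58217339 -0.05856472  0.16268445] [179.96216372   6.25730219  -0.94653919]
to [0.582, -0.057, 0.1] [ 0.066 -0.016  0.623]
to [0.582, -0.057, 0.047] [ 0.124 -0.016  1.15 ]
[243.96448333 194.0764331 ]
```

View pics/c4.png

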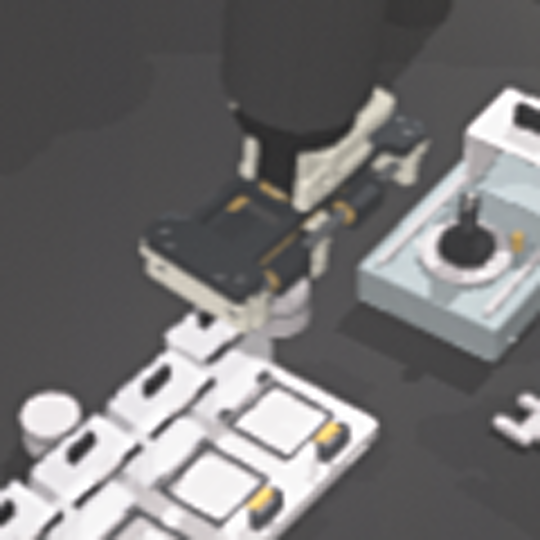

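The tin is still held, at (288,315) in the crop, and seat 1 is clear below it. Lowering now.

```bash

python3 -m creep '[{"grip":0.8,"delta_pos":[0.03,0,0.3],"rotation":[0,0,0]},{"grip":0.8,"delta_pos":[0.07,-0.02,0.6],"rotation":[0,0,0]},{"grip":0.8,"delta_pos":[0.1,-0.02,0.9],"rotation":[0,0,0]},{"grip":0.8,"delta_pos":[0.1,-0.02,0.9],"rotation":[0,0,0]}]'
python3 -m creep '[{"grip":0.8,"delta_pos":[0.01,0,0.1],"rotation":[0,0,0]},{"grip":0.8,"delta_pos":[0.02,0,0.2],"rotation":[0,0,0]},{"grip":0.8,"delta_pos":[0.02,0,0.2],"rotation":[0,0,0]}]'
python3 -m creep '[{"grip":0.8,"delta_pos":[0,0,0.02],"rotation":[0,0,0]},{"grip":0.8,"delta_pos":[0,0,0.04],"rotation":[0,0,0]},{"grip":0.8,"delta_pos":[0,0,0.04],"rotation":[0,0,0]}]'
```

```text
clock: 6.05
tool_pos: [0.5801, -0.0549, 0.0703]
orientation: [179.9, 6.5, -0.8]
force: [-0.5, -0.8, -0.9]
opening: 0.0388
gripper_force: 30.0
clock: 6.35
tool_pos: [0.585, -0.0555, 0.0557]
orientation: [180.0, 5.9, -0.7]
force: [0.1, 0.6, 2.6]
opening: 0.0386
gripper_force: 30.0
clock: 6.65
tool_pos: [0.5851, -0.0555, 0.0553]
orientation: [180.0, 5.7, -0.7]
force: [-6.8, 4.6, 31.4]
opening: 0.0387
gripper_force: 30.0
```

```bash
python3 - <<'E'
from h import *
o=ctrl.get_obs();print(o['tool_pos'],o['force'])
S=snap('scene','s5.png')
p=proj(S,[.58,-.057,.03]);print(p);x,y=map(int,p)
a=S['color'][y-30:y+30,x-40:x+40,::-1];cv2.imwrite('pics/c5.png',cv2.resize(a,None,fx=9,fy=9,interpolation=cv2.INTER_CUBIC))
for dz in(0,.004):
  for n,X in(('bot+x-y',[.58+.02*.42/.707*.99,-.057-.02*.57/.707,.016+dz]),): print(dz,proj(S,X),(proj(S,X)-[x-40,y-30])*9)
E
```

```text
[ 0.585138   -0.05548682  0.05532399] [-6.79482949  4.57868289 31.37835348]
[244.64466128 224.21877922]
0 [244.6408437  232.00522061] [365.76759327 342.04698548]
0.004 [244.61380815 231.14615717] [365.52427331 334.31541453]
```

View pics/c5.png

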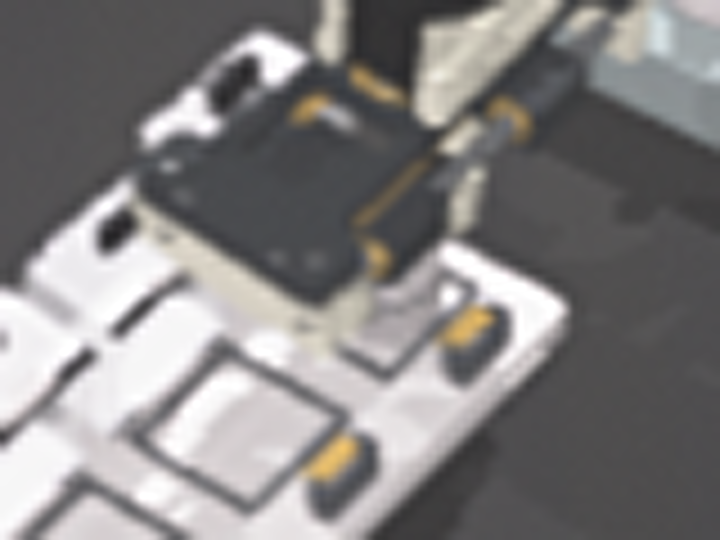

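```bash

python3 -m creep '[{"grip":0.8,"delta_pos":[0,0,-0.06],"rotation":[0,0,0]},{"grip":0.8,"delta_pos":[-0.03,0.015,-0.06],"rotation":[0,0,0]},{"grip":0.8,"delta_pos":[-0.03,0.015,-0.06],"rotation":[0,0,0]}]'
python3 -m creep '[{"grip":0.8,"delta_pos":[-0.04,0,0],"rotation":[0,0,0]},{"grip":0.8,"delta_pos":[-0.04,0,0],"rotation":[0,0,0]},{"grip":0.8,"delta_pos":[-0.04,0,0],"rotation":[0,0,0]}]'
```

```text
clock: 7.0
tool_pos: [0.5804, -0.0576, 0.0567]
orientation: [180.0, 6.0, -0.8]
force: [-0.7, -0.2, -0.4]
opening: 0.0384
gripper_force: 30.0
clock: 7.3
tool_pos: [0.5767, -0.0576, 0.0565]
orientation: [180.0, 6.1, -0.8]
force: [1.1, -1.0, -1.5]
opening: 0.039
gripper_force: 30.0
```

```bash

python3 -m creep '[{"grip":0.8,"delta_pos":[0.04,0,0],"rotation":[0,0,0]},{"grip":0.8,"delta_pos":[0.04,0,0.02],"rotation":[0,0,0]},{"grip":0.8,"delta_pos":[0.04,0,0.02],"rotation":[0,0,0]}]'
python3 -m creep '[{"grip":0.8,"delta_pos":[0,0,0.02],"rotation":[0,0,0]},{"grip":0.8,"delta_pos":[0,0,0.02],"rotation":[0,0,0]}]'
python3 -m creep '[{"grip":0.8,"delta_pos":[0,0,0.02],"rotation":[0,0,0]},{"grip":0.8,"delta_pos":[0,0,0.02],"rotation":[0,0,0]}]'
```

```text
clock: 7.6
tool_pos: [0.581, -0.0576, 0.0555]
orientation: [180.0, 6.0, -0.8]
force: [-1.9, 0.9, 9.8]
opening: 0.039
gripper_force: 30.0
clock: 7.8
tool_pos: [0.5811, -0.0576, 0.0554]
orientation: [179.9, 6.0, -0.7]
force: [-7.1, 2.9, 25.3]
opening: 0.0388
gripper_force: 30.0
clock: 8.0
tool_pos: [0.5811, -0.0577, 0.0551]
orientation: [179.9, 5.9, -0.7]
force: [-11.3, 3.8, 38.8]
opening: 0.0388
gripper_force: 30.0
```

```bash

python3 -m creep '[{"grip":0.8,"delta_pos":[0,0,-0.05],"rotation":[0,0,0]},{"grip":0.8,"delta_pos":[0,0,-0.05],"rotation":[0,0,0]}]'
python3 -m creep '[{"grip":0.6,"delta_pos":[0,0,0],"rotation":[0,0,0]},{"grip":0.35,"delta_pos":[0,0,0],"rotation":[0,0,0]},{"grip":0.35,"delta_pos":[0,0,0],"rotation":[0,0,0]},{"grip":0.35,"delta_pos":[0,0,0],"rotation":[0,0,0]}]'
python3 -m creep '[{"grip":0.35,"delta_pos":[0,0,-0.3],"rotation":[0,0,0]},{"grip":0.35,"delta_pos":[0,0,-0.7],"rotation":[0,0,0]},{"grip":0.35,"delta_pos":[0,0,-1],"rotation":[0,0,0]}]' >/dev/null
python3 -m creep '[{"grip":0.2,"delta_pos":[0.1,0.4,-0.3],"rotation":[0,0,0]},{"grip":0.2,"delta_pos":[0.1,0.9,-0.3],"rotation":[0,0,0]},{"grip":0.2,"delta_pos":[0.1,0.9,-0.3],"rotation":[0,0,0]}]'
python3 - <<'E'
from h import *
S=snap('scene','s6.png');T=snap('top','t6.png')
p=proj(S,[.57,-.1,.03]);x,y=map(int,p);print(x,y)
a=S['color'][y-30:y+30,x-40:x+40,::-1];cv2.imwrite('pics/c6.png',cv2.resize(a,None,fx=9,fy=9,interpolation=cv2.INTER_CUBIC))
E
```

```text
clock: 8.2
tool_pos: [0.581, -0.0575, 0.0561]
orientation: [180.0, 6.0, -0.8]
force: [0.4, 0.6, -1.4]
opening: 0.0391
gripper_force: 30.0
clock: 8.6
tool_pos: [0.5802, -0.0577, 0.0546]
orientation: [180.0, 6.1, -0.8]
force: [-0.6, -0.5, 0.4]
opening: 0.0555
gripper_force: 0.0
clock: 9.2
tool_pos: [0.6029, -0.1521, 0.1841]
orientation: [179.9, 6.0, -1.0]
force: [0.4, 1.0, -1.0]
opening: 0.0694
gripper_force: 0.0
233 231
```

View pics/c6.png

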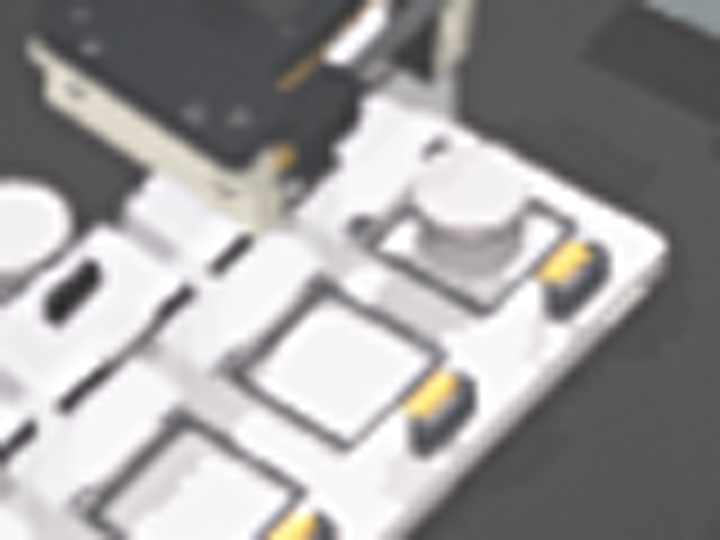

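The tin stands inside the seat 1 frame, at about (470,215) in the crop. On to tin B.

```bash

python3 -m creep '[{"grip":0.2,"delta_pos":[-0.4,0,-0.2],"rotation":[0,0,0]},{"grip":0.2,"delta_pos":[-0.9,0,-0.1],"rotation":[0,0,0]},{"grip":0.2,"delta_pos":[-0.9,0,-0.1],"rotation":[0,0,0]},{"grip":0.2,"delta_pos":[-0.9,0,-0.1],"rotation":[0,0,0]}]'
python3 - <<'E'
from h import *
from meas import blobs,hsv
S=snap('scene');T=snap('top')
for s,b in((S,(180,214,205,231)),(T,(280,225,335,262))): 
    for c,a in blobs((hsv(s)[...,2]>200).astype(np.uint8),b,40,400): print(c,a,plane(s,*c,.028))
to([.454,-.1535,.15]);to([.454,-.1535,.03])
E
```

```text
clock: 9.7
tool_pos: [0.5135, -0.1459, 0.2032]
orientation: [180.0, 6.1, -0.8]
force: [0.6, -0.1, 0.7]
opening: 0.07
gripper_force: 0.0
[193.65 225.73] 95 [ 0.45385706 -0.15357453  0.028     ]
[307.33 242.98] 144 [ 0.45137086 -0.15340596  0.028     ]
to [0.454, -0.1535, 0.15] [-0.555  0.081  0.591]
to [0.454, -0.1535, 0.03] [-0.429  0.081  1.784]
```

```bash

python3 -m creep '[{"grip":0.2,"delta_pos":[-0.4,0.08,0.2],"rotation":[0,0,0]},{"grip":0.2,"delta_pos":[-0.55,0.08,0.59],"rotation":[0,0,0]},{"grip":0.2,"delta_pos":[-0.55,0.08,0.59],"rotation":[0,0,0]}]' >/dev/null
python3 -m creep '[{"grip":0.2,"delta_pos":[0.03,0,0.3],"rotation":[0,0,0]},{"grip":0.2,"delta_pos":[0.07,0,0.6],"rotation":[0,0,0]},{"grip":0.2,"delta_pos":[0.07,0,0.6],"rotation":[0,0,0]}]'
python3 -m creep '[{"grip":0.2,"delta_pos":[0.02,0,0.2],"rotation":[0,0,0]},{"grip":0.2,"delta_pos":[0.04,0,0.4],"rotation":[0,0,0]},{"grip":0.2,"delta_pos":[0.05,0,0.6],"rotation":[0,0,0]},{"grip":0.2,"delta_pos":[0.05,0,0.6],"rotation":[0,0,0]}]'
python3 -m creep '[{"grip":0.6,"delta_pos":[0,0,0],"rotation":[0,0,0]},{"grip":0.8,"delta_pos":[0,0,0],"rotation":[0,0,0]},{"grip":0.8,"delta_pos":[0,0,0],"rotation":[0,0,0]},{"grip":0.8,"delta_pos":[0,0,0],"rotation":[0,0,0]},{"grip":0.8,"delta_pos":[0,0,0],"rotation":[0,0,0]}]'
python3 -m creep '[{"grip":0.8,"delta_pos":[0,0,0],"rotation":[0,0,0]},{"grip":0.8,"delta_pos":[0,0,0],"rotation":[0,0,0]},{"grip":0.8,"delta_pos":[0,0,0],"rotation":[0,0,0]}]'
```

```text
clock: 10.5
tool_pos: [0.4528, -0.1536, 0.0869]
orientation: [180.0, 6.4, -0.8]
force: [-1.7, 0.1, -0.6]
opening: 0.0702
gripper_force: 0.0
clock: 10.9
tool_pos: [0.4525, -0.1538, 0.0287]
orientation: [180.0, 6.2, -0.8]
force: [-0.7, -0.2, -1.1]
opening: 0.0705
gripper_force: 0.0
clock: 11.4
tool_pos: [0.4532, -0.1538, 0.0303]
orientation: [180.0, 6.0, -0.8]
force: [-0.6, 1.0, 5.0]
opening: 0.0388
gripper_force: 30.0
clock: 11.7
tool_pos: [0.4532, -0.1538, 0.0303]
orientation: [180.0, 6.0, -0.8]
force: [-0.2, 1.1, 7.2]
opening: 0.0394
gripper_force: 30.0
```

```bash

python3 -m creep '[{"grip":0.8,"delta_pos":[-0.05,0,-0.4],"rotation":[0,0,0]},{"grip":0.8,"delta_pos":[-0.1,0,-0.8],"rotation":[0,0,0]},{"grip":0.8,"delta_pos":[-0.1,0,-0.95],"rotation":[0,0,0]},{"grip":0.8,"delta_pos":[-0.1,0,-0.95],"rotation":[0,0,0]}]'
python3 -m creep '[{"grip":0.8,"delta_pos":[-0.05,0,-0.4],"rotation":[0,0,0]},{"grip":0.8,"delta_pos":[-0.05,0.3,-0.4],"rotation":[0,0,0]},{"grip":0.8,"delta_pos":[0.2,0.6,-0.4],"rotation":[0,0,0]},{"grip":0.8,"delta_pos":[0.2,0.6,-0.4],"rotation":[0,0,0]}]'
python3 - <<'E'
from h import *
o=ctrl.get_obs();print(o['opening'])
to([.579,-.279,.16]);to([.579,-.279,.046])
E
```

```text
clock: 12.1
tool_pos: [0.4545, -0.1538, 0.1277]
orientation: [180.0, 5.8, -0.8]
force: [-0.4, -0.7, -0.9]
opening: 0.0391
gripper_force: 30.0
clock: 12.5
tool_pos: [0.4774, -0.2163, 0.1614]
orientation: [179.9, 6.1, -0.9]
force: [-0.2, 0.7, -0.9]
opening: 0.039
gripper_force: 30.0
0.03902911916639942
to [0.579, -0.279, 0.16] [ 1.022  0.611 -0.094]
to [0.579, -0.279, 0.046] [1.143 0.61  1.039]
```

```bash

python3 -m creep '[{"grip":0.8,"delta_pos":[0.4,0.3,-0.09],"rotation":[0,0,0]},{"grip":0.8,"delta_pos":[0.8,0.61,-0.09],"rotation":[0,0,0]},{"grip":0.8,"delta_pos":[1.0,0.61,-0.09],"rotation":[0,0,0]},{"grip":0.8,"delta_pos":[1.0,0.61,-0.09],"rotation":[0,0,0]}]'
python3 -m creep '[{"grip":0.8,"delta_pos":[0.05,0,0.4],"rotation":[0,0,0]},{"grip":0.8,"delta_pos":[0.1,0,0.7],"rotation":[0,0,0]},{"grip":0.8,"delta_pos":[0.12,0,0.95],"rotation":[0,0,0]},{"grip":0.8,"delta_pos":[0.12,0,0.95],"rotation":[0,0,0]},{"grip":0.8,"delta_pos":[0.12,0,0.95],"rotation":[0,0,0]}]'
python3 - <<'E'
from h import *
to([.579,-.279,.046])
E
```

```text
clock: 12.9
tool_pos: [0.5767, -0.277, 0.1581]
orientation: [-180.0, 6.3, -0.9]
force: [-0.6, 0.5, -0.6]
opening: 0.0391
gripper_force: 30.0
clock: 13.4
tool_pos: [0.5768, -0.2763, 0.0654]
orientation: [180.0, 6.2, -0.8]
force: [0.7, -0.9, 0.0]
opening: 0.0391
gripper_force: 30.0
to [0.579, -0.279, 0.046] [0.043 0.027 0.19 ]
```

```bash

python3 -m creep '[{"grip":0.8,"delta_pos":[0.03,0.02,0.05],"rotation":[0,0,0]},{"grip":0.8,"delta_pos":[0.04,0.02,0.1],"rotation":[0,0,0]},{"grip":0.8,"delta_pos":[0.04,0.02,0.15],"rotation":[0,0,0]},{"grip":0.8,"delta_pos":[0.04,0.02,0.15],"rotation":[0,0,0]}]'
python3 -m creep '[{"grip":0.8,"delta_pos":[0,0,0.02],"rotation":[0,0,0]},{"grip":0.8,"delta_pos":[0,0,0.03],"rotation":[0,0,0]},{"grip":0.8,"delta_pos":[0,0,0.03],"rotation":[0,0,0]}]'
```

```text
clock: 13.8
tool_pos: [0.5794, -0.2785, 0.0497]
orientation: [180.0, 6.1, -0.8]
force: [-0.5, 0.2, -0.5]
opening: 0.0394
gripper_force: 30.0
clock: 14.1
tool_pos: [0.5795, -0.2786, 0.0471]
orientation: [180.0, 6.1, -0.8]
force: [0.3, 0.3, 0.6]
opening: 0.039
gripper_force: 30.0
```

```bash

python3 -m creep '[{"grip":0.8,"delta_pos":[0,0,0.01],"rotation":[0,0,0]},{"grip":0.8,"delta_pos":[0,0,0.015],"rotation":[0,0,0]},{"grip":0.8,"delta_pos":[0,0,0.015],"rotation":[0,0,0]}]'
python3 -m creep '[{"grip":0.6,"delta_pos":[0,0,0],"rotation":[0,0,0]},{"grip":0.35,"delta_pos":[0,0,0],"rotation":[0,0,0]},{"grip":0.35,"delta_pos":[0,0,0],"rotation":[0,0,0]},{"grip":0.35,"delta_pos":[0,0,0],"rotation":[0,0,0]}]'
python3 -m creep '[{"grip":0.35,"delta_pos":[0,0,-0.3],"rotation":[0,0,0]},{"grip":0.35,"delta_pos":[0,0,-0.7],"rotation":[0,0,0]},{"grip":0.35,"delta_pos":[0,0,-1],"rotation":[0,0,0]}]' >/dev/null
python3 -m creep '[{"grip":0.8,"delta_pos":[0.8,0,-0.5],"rotation":[0,0,0]},{"grip":1,"delta_pos":[0.8,0,-0.8],"rotation":[0,0,0]},{"grip":1,"delta_pos":[0.8,0,-0.8],"rotation":[0,0,0]}]'
python3 - <<'E'
from h import *
S=snap('scene','s7.png');T=snap('top','t7.png')
p=proj(S,[.57,-.17,.03]);x,y=map(int,p);print(x,y)
a=S['color'][y-45:y+45,x-60:x+60,::-1];cv2.imwrite('pics/c7.png',cv2.resize(a,None,fx=6.5,fy=6.5,interpolation=cv2.INTER_CUBIC))
E
```

```text
clock: 14.4
tool_pos: [0.5796, -0.2787, 0.0464]
orientation: [180.0, 6.0, -0.8]
force: [-1.1, 1.6, 4.7]
opening: 0.0391
gripper_force: 30.0
clock: 14.8
tool_pos: [0.5793, -0.2786, 0.0455]
orientation: [180.0, 6.1, -0.8]
force: [-0.0, 0.2, 0.1]
opening: 0.0554
gripper_force: 0.0
clock: 15.4
tool_pos: [0.6817, -0.2804, 0.22]
orientation: [179.9, 5.8, -0.8]
force: [0.4, -0.1, -0.0]
opening: 0.038
gripper_force: 0.0
219 245
```

View pics/c7.png

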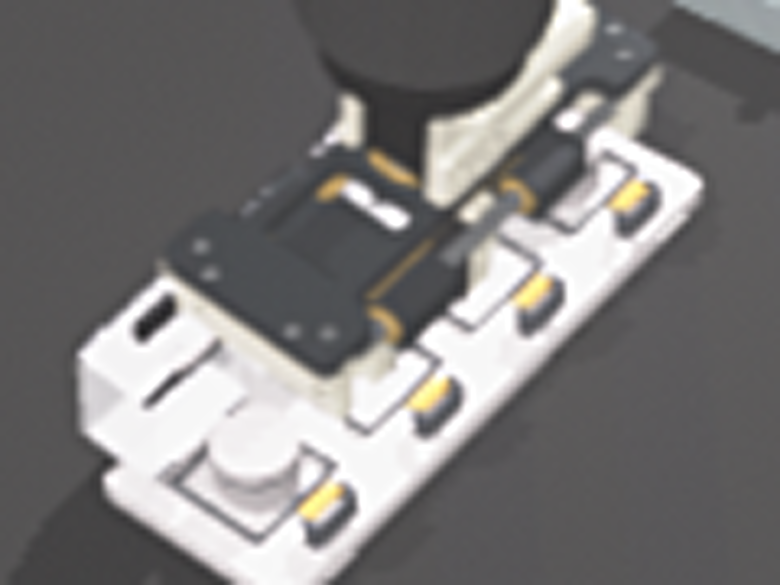

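Both tins are seated; seat 4's tin is at (255,445) in the crop. Now I'll straighten the tool, keep the fingers shut, and go behind hood 4.

```bash

python3 -m creep '[{"grip":1,"delta_pos":[0,0,0],"rotation":[0,0.067,0]},{"grip":1,"delta_pos":[0,0,0],"rotation":[0,0.067,0]}]' >/dev/null
python3 -m creep '[{"grip":1,"delta_pos":[-0.5,0,0],"rotation":[0,0,0]},{"grip":1,"delta_pos":[-1,0,0],"rotation":[0,0,0]}]' >/dev/null
python3 -m creep '[{"grip":1,"delta_pos":[-0.5,0,0],"rotation":[0,0,0]},{"grip":1,"delta_pos":[-1,0,0],"rotation":[0,0,0]},{"grip":1,"delta_pos":[-1,0,0],"rotation":[0,0,0]},{"grip":1,"delta_pos":[-1,0,0],"rotation":[0,0,0]}]'
python3 - <<'E'
from h import *
from meas import blobs,hsv
o=ctrl.get_obs();print(o['orientation'],o['opening'])
to([.472,-.2785,.094],-.85)
E
```

```text
clock: 16.3
tool_pos: [0.4764, -0.2772, 0.2167]
orientation: [180.0, 0.0, -0.9]
force: [0.4, -0.0, 0.4]
opening: 0.0004
gripper_force: 0.0
[ 1.79968356e+02  3.68994367e-02 -8.19278264e-01] 0.000355399879130808
to [0.472, -0.2785, 0.094] [-0.062  0.013  1.223] [0. 0. 0.]
```

```bash

python3 -m creep '[{"grip":1,"delta_pos":[-0.06,0.01,0.4],"rotation":[0,0,0]},{"grip":1,"delta_pos":[-0.06,0.01,0.9],"rotation":[0,0,0]},{"grip":1,"delta_pos":[-0.06,0.01,0.9],"rotation":[0,0,0]}]' >/dev/null
python3 -m creep '[{"grip":1,"delta_pos":[0,0,0.32],"rotation":[0,0,0]},{"grip":1,"delta_pos":[0,0,0.32],"rotation":[0,0,0]},{"grip":1,"delta_pos":[0,0,0.32],"rotation":[0,0,0]}]'
python3 -m creep '[{"grip":1,"delta_pos":[0.2,0,0],"rotation":[0,0,0]},{"grip":1,"delta_pos":[0.38,0,-0.09],"rotation":[0,0,0]},{"grip":1,"delta_pos":[0.38,0,-0.09],"rotation":[0,0,0]}]'
python3 -m creep '[{"grip":1,"delta_pos":[0.17,0,-0.05],"rotation":[0,0,0]},{"grip":1,"delta_pos":[0.35,0,-0.05],"rotation":[0,0,0]},{"grip":1,"delta_pos":[0.35,0,-0.05],"rotation":[0,0,0]}]'
python3 -m creep '[{"grip":1,"delta_pos":[0.17,0,0.045],"rotation":[0,0,0]},{"grip":1,"delta_pos":[0.33,0,0.13],"rotation":[0,0,0]},{"grip":1,"delta_pos":[0.37,0,0.17],"rotation":[0,0,0]},{"grip":1,"delta_pos":[0.37,0,0.17],"rotation":[0,0,0]}]'

```

```text
clock: 17.0
tool_pos: [0.4728, -0.2783, 0.0955]
orientation: [179.9, 0.1, -0.8]
force: [-0.2, 0.7, 0.8]
opening: 0.0003
gripper_force: 0.0
clock: 17.3
tool_pos: [0.5137, -0.2793, 0.1068]
orientation: [179.9, -0.3, -0.7]
force: [0.6, -0.2, -0.2]
opening: 0.0004
gripper_force: 0.0
clock: 17.6
tool_pos: [0.5471, -0.2794, 0.1102]
orientation: [179.9, -0.1, -0.8]
force: [-0.6, -0.7, -0.2]
opening: 0.0003
gripper_force: 0.0
clock: 18.0
tool_pos: [0.5824, -0.2796, 0.0909]
orientation: [180.0, 0.0, -0.8]
force: [0.0, -0.9, 0.2]
opening: 0.0004
gripper_force: 0.0
```

```bash

python3 -m creep '[{"grip":1,"delta_pos":[0.04,0,0.04],"rotation":[0,0,0]},{"grip":1,"delta_pos":[0.06,0,0.06],"rotation":[0,0,0]}]'
python3 -m creep '[{"grip":1,"delta_pos":[0.03,0,0.03],"rotation":[0,0,0]},{"grip":1,"delta_pos":[0.03,0,0.05],"rotation":[0,0,0]}]'
python3 -m creep '[{"grip":1,"delta_pos":[0,0,0.02],"rotation":[0,0,0]},{"grip":1,"delta_pos":[0,0,0.04],"rotation":[0,0,0]},{"grip":1,"delta_pos":[0,0,0.04],"rotation":[0,0,0]}]'

```

```text
clock: 18.2
tool_pos: [0.5871, -0.2797, 0.0856]
orientation: [180.0, 0.1, -0.8]
force: [-1.6, 1.0, 4.0]
opening: 0.0005
gripper_force: 1.7
clock: 18.4
tool_pos: [0.5906, -0.2799, 0.082]
orientation: [179.9, 0.1, -0.8]
force: [-9.2, 5.6, 26.7]
opening: 0.0005
gripper_force: 13.5
clock: 18.7
tool_pos: [0.5907, -0.28, 0.0817]
orientation: [179.9, -0.1, -0.7]
force: [-14.3, 8.2, 39.9]
opening: 0.0004
gripper_force: 20.0
```

```bash

python3 -m creep '[{"grip":1,"delta_pos":[0,0,-0.4],"rotation":[0,0,0]},{"grip":1,"delta_pos":[0,0,-0.8],"rotation":[0,0,0]},{"grip":1,"delta_pos":[-0.4,-0.3,-0.8],"rotation":[0,0,0]},{"grip":1,"delta_pos":[-0.8,-0.7,-0.8],"rotation":[0,0,0]},{"grip":1,"delta_pos":[-0.8,-0.7,-0.8],"rotation":[0,0,0]}]'
python3 - <<'E'
from h import *
from meas import blobs,hsv
o=ctrl.get_obs();print(o['orientation'])
to([.473,-.2045,.094],-.85)
# hood4 tab location check
S=snap('scene','s8.png');T=snap('top','t8.png')
def tabs(s,X,z=26e-3):
    u=proj(s,X); return u
for i,(x,y) in enumerate([(.5805,-.057),(.5798,-.131),(.579,-.205),(.578,-.279)]):
    print(i+1,[ (proj(s,[x-.032+.070,y,.018+.026]).round(1),s['color'][tuple(proj(s,[x-.032+.070,y,.018+.028]).round().astype(int)[::-1])]) for s in(S,T)])
E
```

```text
clock: 19.2
tool_pos: [0.5075, -0.2062, 0.1562]
orientation: [-179.9, 0.1, -0.8]
force: [1.5, -0.6, 0.9]
opening: 0.0002
gripper_force: 0.0
[ 1.79982338e+02 -2.90121845e-02 -7.32788130e-01]
to [0.473, -0.2045, 0.094] [-0.381 -0.027  0.629] [ 0.    -0.     0.001]
1 [(array([254.6, 226.5]), array([168, 164, 171], dtype=uint8)), (array([274.4, 185.1]), array([108,  97,  84], dtype=uint8))]
2 [(array([239.7, 241.4]), array([189, 185, 192], dtype=uint8)), (array([299.6, 185.5]), array([58, 54, 53], dtype=uint8))]
3 [(array([224. , 257.1]), array([172, 170, 178], dtype=uint8)), (array([324.9, 186. ]), array([146, 131, 114], dtype=uint8))]
4 [(array([207.1, 273.7]), array([61, 60, 63], dtype=uint8)), (array([350.3, 186.5]), array([137, 123, 109], dtype=uint8))]
```

Hood 4's tab now shows dark exactly where a shut hood puts it. Same stroke for hood 3.

```bash

python3 -m creep '[{"grip":1,"delta_pos":[-0.38,-0.03,0],"rotation":[0,0,0]},{"grip":1,"delta_pos":[-0.38,-0.03,0.3],"rotation":[0,0,0]},{"grip":1,"delta_pos":[-0.38,-0.03,0.63],"rotation":[0,0,0]},{"grip":1,"delta_pos":[-0.38,-0.03,0.63],"rotation":[0,0,0]}]'
python3 -m creep '[{"grip":1,"delta_pos":[0.2,0,0],"rotation":[0,0,0]},{"grip":1,"delta_pos":[0.38,0,-0.09],"rotation":[0,0,0]},{"grip":1,"delta_pos":[0.38,0,-0.09],"rotation":[0,0,0]}]' >/dev/null
python3 -m creep '[{"grip":1,"delta_pos":[0.17,0,-0.05],"rotation":[0,0,0]},{"grip":1,"delta_pos":[0.35,0,-0.05],"rotation":[0,0,0]},{"grip":1,"delta_pos":[0.35,0,-0.05],"rotation":[0,0,0]}]' >/dev/null
python3 -m creep '[{"grip":1,"delta_pos":[0.17,0,0.045],"rotation":[0,0,0]},{"grip":1,"delta_pos":[0.33,0,0.13],"rotation":[0,0,0]},{"grip":1,"delta_pos":[0.37,0,0.17],"rotation":[0,0,0]},{"grip":1,"delta_pos":[0.37,0,0.17],"rotation":[0,0,0]}]'
python3 -m creep '[{"grip":1,"delta_pos":[0.04,0,0.04],"rotation":[0,0,0]},{"grip":1,"delta_pos":[0.06,0,0.06],"rotation":[0,0,0]}]'
python3 -m creep '[{"grip":1,"delta_pos":[0.03,0,0.03],"rotation":[0,0,0]},{"grip":1,"delta_pos":[0.03,0,0.05],"rotation":[0,0,0]},{"grip":1,"delta_pos":[0.03,0,0.05],"rotation":[0,0,0]}]'

```

```text
clock: 19.8
tool_pos: [0.4718, -0.2054, 0.0896]
orientation: [-180.0, 0.4, -0.9]
force: [-1.4, 0.1, -1.0]
opening: 0.0004
gripper_force: 0.0
clock: 20.8
tool_pos: [0.5841, -0.2069, 0.0902]
orientation: [180.0, 0.0, -0.8]
force: [-0.6, 0.3, 0.1]
opening: 0.0005
gripper_force: 0.0
clock: 21.0
tool_pos: [0.5891, -0.2069, 0.0847]
orientation: [180.0, 0.1, -0.8]
force: [-2.5, -0.3, 2.3]
opening: 0.0005
gripper_force: 0.9
clock: 21.3
tool_pos: [0.5918, -0.2069, 0.082]
orientation: [179.9, 0.1, -0.8]
force: [-10.5, 4.1, 25.2]
opening: 0.0001
gripper_force: 12.4
```

Hood 3 reached the same hard stop (z 0.082, 25 N). Hood 2 next.

```bash

python3 -m creep '[{"grip":1,"delta_pos":[0,0,-0.4],"rotation":[0,0,0]},{"grip":1,"delta_pos":[0,0,-0.75],"rotation":[0,0,0]},{"grip":1,"delta_pos":[-0.4,-0.35,-0.75],"rotation":[0,0,0]},{"grip":1,"delta_pos":[-0.8,-0.75,-0.75],"rotation":[0,0,0]},{"grip":1,"delta_pos":[-0.8,-0.75,-0.75],"rotation":[0,0,0]}]'
python3 -m creep '[{"grip":1,"delta_pos":[-0.38,0,0],"rotation":[0,0,0]},{"grip":1,"delta_pos":[-0.38,0,0.3],"rotation":[0,0,0]},{"grip":1,"delta_pos":[-0.38,0,0.58],"rotation":[0,0,0]},{"grip":1,"delta_pos":[-0.38,0,0.58],"rotation":[0,0,0]}]'
python3 - <<'E'
from h import *
to([.4735,-.1305,.094],-.85)
E
```

```text
clock: 21.8
tool_pos: [0.5102, -0.1287, 0.1543]
orientation: [-180.0, 0.1, -0.8]
force: [1.7, 0.1, 0.4]
opening: 0.0004
gripper_force: 0.0
clock: 22.2
tool_pos: [0.4735, -0.1302, 0.0937]
orientation: [180.0, 0.3, -0.9]
force: [-0.9, 0.0, 0.5]
opening: 0.0004
gripper_force: 0.0
to [0.4735, -0.1305, 0.094] [ 0.     0.003 -0.003] [ 0.     0.004 -0.   ]
```

```bash

python3 -m creep '[{"grip":1,"delta_pos":[0.2,0,0],"rotation":[0,0,0]},{"grip":1,"delta_pos":[0.38,0,-0.09],"rotation":[0,0,0]},{"grip":1,"delta_pos":[0.38,0,-0.09],"rotation":[0,0,0]}]' >/dev/null
python3 -m creep '[{"grip":1,"delta_pos":[0.17,0,-0.05],"rotation":[0,0,0]},{"grip":1,"delta_pos":[0.35,0,-0.05],"rotation":[0,0,0]},{"grip":1,"delta_pos":[0.35,0,-0.05],"rotation":[0,0,0]}]' >/dev/null
python3 -m creep '[{"grip":1,"delta_pos":[0.17,0,0.045],"rotation":[0,0,0]},{"grip":1,"delta_pos":[0.33,0,0.13],"rotation":[0,0,0]},{"grip":1,"delta_pos":[0.37,0,0.17],"rotation":[0,0,0]},{"grip":1,"delta_pos":[0.37,0,0.17],"rotation":[0,0,0]}]'
python3 -m creep '[{"grip":1,"delta_pos":[0.04,0,0.04],"rotation":[0,0,0]},{"grip":1,"delta_pos":[0.06,0,0.06],"rotation":[0,0,0]}]'
python3 -m creep '[{"grip":1,"delta_pos":[0.03,0,0.03],"rotation":[0,0,0]},{"grip":1,"delta_pos":[0.03,0,0.05],"rotation":[0,0,0]},{"grip":1,"delta_pos":[0.03,0,0.05],"rotation":[0,0,0]}]'
python3 -m creep '[{"grip":1,"delta_pos":[0,0,-0.4],"rotation":[0,0,0]},{"grip":1,"delta_pos":[0,0,-0.75],"rotation":[0,0,0]},{"grip":1,"delta_pos":[-0.4,-0.35,-0.75],"rotation":[0,0,0]},{"grip":1,"delta_pos":[-0.8,-0.73,-0.75],"rotation":[0,0,0]},{"grip":1,"delta_pos":[-0.8,-0.73,-0.75],"rotation":[0,0,0]}]'
python3 -m creep '[{"grip":1,"delta_pos":[-0.38,0,0],"rotation":[0,0,0]},{"grip":1,"delta_pos":[-0.38,0,0.3],"rotation":[0,0,0]},{"grip":1,"delta_pos":[-0.38,0,0.57],"rotation":[0,0,0]},{"grip":1,"delta_pos":[-0.38,0,0.57],"rotation":[0,0,0]}]'
python3 - <<'E'
from h import *
to([.474,-.0565,.094],-.85)
E
```

```text
clock: 23.2
tool_pos: [0.5854, -0.1317, 0.0927]
orientation: [180.0, 0.1, -0.8]
force: [-0.8, -0.4, 0.3]
opening: 0.0004
gripper_force: 0.0
clock: 23.4
tool_pos: [0.5909, -0.1318, 0.0875]
orientation: [180.0, 0.1, -0.8]
force: [-3.2, 0.4, 3.8]
opening: 0.0004
gripper_force: 2.3
clock: 23.7
tool_pos: [0.5954, -0.1318, 0.0823]
orientation: [180.0, -0.0, -0.8]
force: [0.5, -0.4, 0.3]
opening: 0.0002
gripper_force: 0.4
clock: 24.2
tool_pos: [0.5126, -0.0558, 0.1574]
orientation: [-180.0, 0.0, -0.8]
force: [0.7, -0.4, -0.2]
opening: 0.0004
gripper_force: 0.0
clock: 24.6
tool_pos: [0.4759, -0.0575, 0.0978]
orientation: [179.9, 0.3, -0.8]
force: [0.1, 0.8, 0.2]
opening: 0.0007
gripper_force: 0.0
to [0.474, -0.0565, 0.094] [-0.019 -0.009  0.038] [0.001 0.003 0.   ]
```

```bash

python3 -m creep '[{"grip":1,"delta_pos":[0.18,0,0.04],"rotation":[0,0,0]},{"grip":1,"delta_pos":[0.36,0,-0.05],"rotation":[0,0,0]},{"grip":1,"delta_pos":[0.36,0,-0.05],"rotation":[0,0,0]}]' >/dev/null
python3 -m creep '[{"grip":1,"delta_pos":[0.17,0,-0.05],"rotation":[0,0,0]},{"grip":1,"delta_pos":[0.35,0,-0.05],"rotation":[0,0,0]},{"grip":1,"delta_pos":[0.35,0,-0.05],"rotation":[0,0,0]}]' >/dev/null
python3 -m creep '[{"grip":1,"delta_pos":[0.17,0,0.045],"rotation":[0,0,0]},{"grip":1,"delta_pos":[0.33,0,0.13],"rotation":[0,0,0]},{"grip":1,"delta_pos":[0.37,0,0.17],"rotation":[0,0,0]},{"grip":1,"delta_pos":[0.37,0,0.17],"rotation":[0,0,0]}]'
python3 -m creep '[{"grip":1,"delta_pos":[0.04,0,0.04],"rotation":[0,0,0]},{"grip":1,"delta_pos":[0.06,0,0.06],"rotation":[0,0,0]}]'
python3 -m creep '[{"grip":1,"delta_pos":[0.03,0,0.03],"rotation":[0,0,0]},{"grip":1,"delta_pos":[0.03,0,0.06],"rotation":[0,0,0]},{"grip":1,"delta_pos":[0.03,0,0.06],"rotation":[0,0,0]}]'
python3 -m creep '[{"grip":1,"delta_pos":[0,0,-0.4],"rotation":[0,0,0]},{"grip":1,"delta_pos":[0,0,-0.8],"rotation":[0,0,0]},{"grip":1,"delta_pos":[-0.4,-0.4,-0.9],"rotation":[0,0,0]},{"grip":1,"delta_pos":[-0.8,-1,-0.9],"rotation":[0,0,0]},{"grip":1,"delta_pos":[-0.8,-1,-0.9],"rotation":[0,0,0]}]'
python3 - <<'E'
from h import *
S=snap('scene','s9.png');T=snap('top','t9.png')
p=proj(S,[.57,-.05,.03]);x,y=map(int,p);print(x,y)
a=S['color'][150:295,165:350,::-1];cv2.imwrite('pics/c9.png',cv2.resize(a,None,fx=4.1,fy=4.1,interpolation=cv2.INTER_CUBIC))
E
```

```text
clock: 25.6
tool_pos: [0.5854, -0.0587, 0.0927]
orientation: [180.0, 0.1, -0.8]
force: [-0.6, 0.9, -0.1]
opening: 0.0003
gripper_force: 0.0
clock: 25.8
tool_pos: [0.5909, -0.0589, 0.0875]
orientation: [180.0, 0.1, -0.8]
force: [-3.8, 0.7, 4.0]
opening: 0.0002
gripper_force: 2.5
clock: 26.1
tool_pos: [0.5955, -0.0588, 0.0822]
orientation: [180.0, -0.1, -0.8]
force: [-2.2, -0.4, 8.5]
opening: 0.0005
gripper_force: 4.2
clock: 26.6
tool_pos: [0.515, 0.0439, 0.1718]
orientation: [-179.9, -0.1, -0.8]
force: [1.2, 0.6, -0.0]
opening: 0.0001
gripper_force: 0.0
243 221
```

View pics/c9.png

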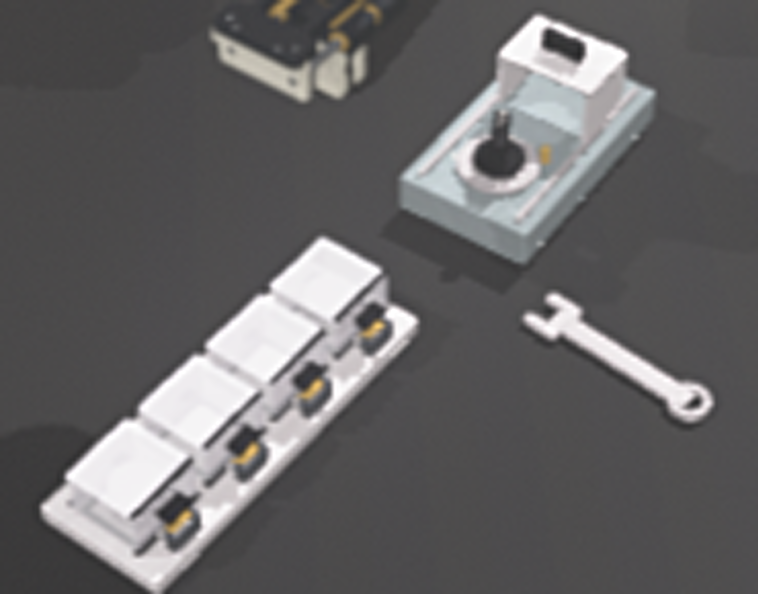

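All four hoods are flat shut: the tabs sit at the closed-position pixels, about (256,227), (241,241), (225,257) and (208,273). Now I'll measure the knob.

```bash
python3 - <<'E'
from h import *
from meas import hsv
T=snap('top');S=snap('scene')
h=hsv(T)
m=((h[...,2]>170)&(h[...,1]<60)).astype(np.uint8)
cs,_=cv2.findContours(m,cv2.RETR_EXTERNAL,cv2.CHAIN_APPROX_NONE)
print([(tuple(np.round(cv2.minEnclosingCircle(c)[0],1)),cv2.contourArea(c)) for c in cs if 60<cv2.contourArea(c)<260])
for nm,s,c in(('T',T,(208,190)),('S',S,(288,188))):
    X=[.602,.143,.036]; u=proj(s,X); print(nm,u, proj(s,[.602,.143,.079]))
    a=s['color'][int(u[1])-20:int(u[1])+20,int(u[0])-25:int(u[0])+25,::-1]
    globals()['im'+nm]=cv2.resize(a,None,fx=8,fy=8,interpolation=cv2.INTER_CUBIC);print([int(u[0])-25,int(u[1])-20])
cv2.imwrite('pics/c10.png',np.hstack([imT,imS]))
E
```

```text
[((np.float64(395.6), np.float64(284.0)), 219.0), ((np.float64(169.0), np.float64(178.5)), 126.5), ((np.float64(244.0), np.float64(136.5)), 189.5), ((np.float64(476.0), np.float64(26.0)), 159.0)]
T [206.78032208 190.55793346] [204.5521334  187.73923825]
[181, 170]
S [286.08183144 189.88751535] [286.59897355 180.30183443]
[261, 169]
```

View pics/c10.png

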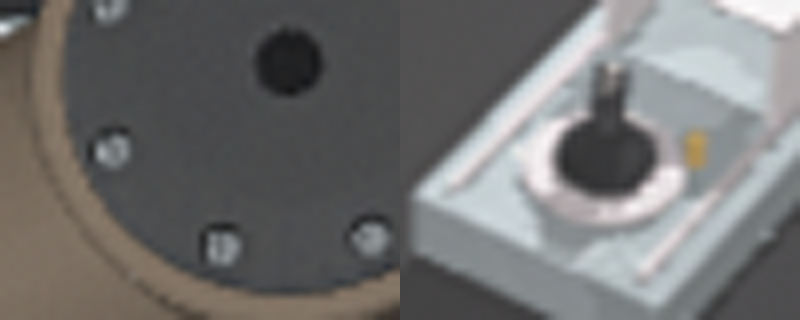

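The top view is blocked by the arm here. In the scene view the knob ring is centred at (286.6,189.6), which agrees with my axis. I'll get the line direction from the first top image.

```bash
python3 - <<'E'
from h import *
T=snap('top')
im=cv2.imread('pics/top0.png')
g=cv2.cvtColor(im,cv2.COLOR_BGR2GRAY)[182:198,194:218]
print(g)
for d in(50,55,60,65,70):
    a=np.radians(d); v=np.array([-np.cos(a),np.sin(a),0])
    print(d,[proj(T,np.array([.602,.143,.079])+v*k).round(1).tolist() for k in(-.021,0,.01,.021)])
E
```

```text
[[122 117 119 155 135  88 108 139 139 198 206 207 208 209 208 208 224 222
  221 216 186 124 128 173]
 [116 117 119 118  93  93 138 147 143 205 218 151 137 109 130 167 173 225
  227 224 217 188 143 134]
 [121 117 120 117 115 138 146 149 151 125  97  56  51  32  43  69  64  85
  168 220 222 220 175 131]
 [135 121 118 118 131 145 147 153 116  53  26  26  27  31  29  32  24  10
   94 176 177 221 230 175]
 [135 119 115 122 142 148 155  99  50  32  19  33  37  37  41  38  40  40
   29 101 162 175 178 170]
 [134 132 113 140 148 153 137  60  12  25  26  34  38  42  41  45  48  41
   17  24 168 172 163 165]
 [132 189 156 147 148 157  85  22  13  12  97  57  40  44  47  45  36  22
   15   1  98 162 166 167]
 [132 134 118 139 151 108  33   3 163 255 193  58  46  43  37  26  18  17
   15   8  90 167 172 170]
 [135 131 142 167 106  35 164 185 198 176  86  40  34  25  20  19  15  24
   21  23  54 169 173 170]
 [137 136 134 165 165 107 190 115  88  41  27  21  18  18  16  18  24  31
   31  28  42 170 175 171]
 [135 136 131 161 170  99  84  43  27  19  19  15  18  19  22  31  32  35
   32  25  38 16
[... 156 characters left out ...]
9  30  32  33  33  42  42  42
   34  36 161 167 213 227]
 [134 147 137 153 167 171 174  98  25  19  37  41  45  44  42  43  42  34
   10 108 166 163 224 218]
 [135 136 133 145 169 171 174 172 109  38  30  35  36  39  39  33  26  35
  155 165 218 222 236 171]
 [137 136 136 136 139 161 164 168 162 162  79  14  10  14   9  29  60 143
  215 215 220 226 194 120]]
50 [[210.3, 183.1], [204.6, 187.7], [201.8, 189.9], [198.7, 192.3]]
55 [[210.7, 183.7], [204.6, 187.7], [201.6, 189.7], [198.4, 191.8]]
60 [[211.0, 184.2], [204.6, 187.7], [201.5, 189.4], [198.1, 191.3]]
65 [[211.3, 184.7], [204.6, 187.7], [201.3, 189.2], [197.8, 190.7]]
70 [[211.5, 185.3], [204.6, 187.7], [201.2, 188.9], [197.6, 190.2]]
```

```bash

python3 -m creep '[{"grip":0.5,"delta_pos":[0.4,-0.4,0],"rotation":[0,0,0.09]},{"grip":0.5,"delta_pos":[0.87,-0.99,0],"rotation":[0,0,0.18]},{"grip":0.5,"delta_pos":[0.87,-0.99,0],"rotation":[0,0,0.28]},{"grip":0.5,"delta_pos":[0.87,-0.99,0],"rotation":[0,0,0.36]},{"grip":0.5,"delta_pos":[0.87,-0.99,0],"rotation":[0,0,0.36]}]' >/dev/null
python3 -m creep '[{"grip":0.5,"delta_pos":[0,0,0],"rotation":[0,0,0.09]},{"grip":0.5,"delta_pos":[0,0,0],"rotation":[0,0,0.18]},{"grip":0.5,"delta_pos":[0,0,0],"rotation":[0,0,0.264]},{"grip":0.5,"delta_pos":[0,0,0],"rotation":[0,0,0.264]},{"grip":0.5,"delta_pos":[0,0,0],"rotation":[0,0,0.264]}]'
python3 - <<'E'
from h import *
to([.602,.143,.1],-57);to([.602,.143,.076],-57)
E
```

```text
clock: 27.95
tool_pos: [0.6048, 0.1393, 0.1711]
orientation: [180.0, -0.0, -56.7]
force: [0.5, -0.0, 1.1]
opening: 0.044
gripper_force: 0.0
to [0.602, 0.143, 0.1] [-0.047  0.003  0.711] [ 0.001 -0.     0.004]
to [0.602, 0.143, 0.076] [-0.047  0.002  0.951] [ 0.001 -0.     0.004]
```

```bash

python3 -m creep '[{"grip":0.5,"delta_pos":[-0.05,0,0.4],"rotation":[0,0,0]},{"grip":0.5,"delta_pos":[-0.05,0,0.7],"rotation":[0,0,0]},{"grip":0.5,"delta_pos":[-0.05,0,0.95],"rotation":[0,0,0]},{"grip":0.5,"delta_pos":[-0.05,0,0.95],"rotation":[0,0,0]},{"grip":0.5,"delta_pos":[-0.05,0,0.95],"rotation":[0,0,0]}]'
python3 -m creep '[{"grip":0.7,"delta_pos":[0,0,0],"rotation":[0,0,0]},{"grip":0.9,"delta_pos":[0,0,0],"rotation":[0,0,0]},{"grip":1,"delta_pos":[0,0,0],"rotation":[0,0,0]},{"grip":1,"delta_pos":[0,0,0],"rotation":[0,0,0]},{"grip":1,"delta_pos":[0,0,0],"rotation":[0,0,0]}]'
python3 -m creep '[{"grip":1,"delta_pos":[0,0,0],"rotation":[0,0,0]},{"grip":1,"delta_pos":[0,0,0],"rotation":[0,0,0]}]'
```

```text
clock: 28.45
tool_pos: [0.6023, 0.144, 0.0765]
orientation: [179.9, -0.0, -56.8]
force: [-0.1, 0.6, 1.0]
opening: 0.0438
gripper_force: 0.0
clock: 28.95
tool_pos: [0.5998, 0.1424, 0.0765]
orientation: [179.7, -0.0, -57.0]
force: [-7.5, -6.0, 8.7]
opening: 0.0141
gripper_force: 30.0
clock: 29.15
tool_pos: [0.5998, 0.1423, 0.0765]
orientation: [179.7, -0.0, -57.0]
force: [-7.9, -6.3, 9.9]
opening: 0.0137
gripper_force: 30.0
```

```bash

python3 -m creep '[{"grip":1,"delta_pos":[0,0.03,0],"rotation":[0,0,0]},{"grip":1,"delta_pos":[0,0.03,0],"rotation":[0,0,0.08]},{"grip":1,"delta_pos":[0,0.03,0],"rotation":[0,0,0.16]},{"grip":1,"delta_pos":[0,0.03,0],"rotation":[0,0,0.24]},{"grip":1,"delta_pos":[0,0.03,0],"rotation":[0,0,0.32]}]'
python3 -m creep '[{"grip":1,"delta_pos":[0,0,0],"rotation":[0,0,0.08]},{"grip":1,"delta_pos":[0,0,0],"rotation":[0,0,0.16]},{"grip":1,"delta_pos":[0,0,0],"rotation":[0,0,0.24]},{"grip":1,"delta_pos":[0,0,0],"rotation":[0,0,0.32]},{"grip":1,"delta_pos":[0,0,0],"rotation":[0,0,0.40]}]'
python3 -m creep '[{"grip":1,"delta_pos":[0,0,0],"rotation":[0,0,0.08]},{"grip":1,"delta_pos":[0,0,0],"rotation":[0,0,0.128]},{"grip":1,"delta_pos":[0,0,0],"rotation":[0,0,0.128]},{"grip":1,"delta_pos":[0,0,0],"rotation":[0,0,0.128]}]'
```

```text
clock: 29.65
tool_pos: [0.6003, 0.1425, 0.0766]
orientation: [-179.9, -0.0, -86.0]
force: [3.1, -3.3, -1.7]
opening: 0.0137
gripper_force: 30.0
clock: 30.15
tool_pos: [0.6012, 0.1423, 0.0766]
orientation: [-179.9, 0.1, -122.0]
force: [6.6, -4.8, -4.3]
opening: 0.0138
gripper_force: 30.0
clock: 30.55
tool_pos: [0.6015, 0.1421, 0.0765]
orientation: [-179.9, 0.1, -133.3]
force: [7.8, -6.2, -4.6]
opening: 0.0138
gripper_force: 30.0
```

```bash

python3 -m creep '[{"grip":0.8,"delta_pos":[0,0,0],"rotation":[0,0,0]},{"grip":0.5,"delta_pos":[0,0,0],"rotation":[0,0,0]},{"grip":0.5,"delta_pos":[0,0,0],"rotation":[0,0,0]},{"grip":0.5,"delta_pos":[0,0,0],"rotation":[0,0,0]},{"grip":0.5,"delta_pos":[0,0,0],"rotation":[0,0,0]}]'
python3 -m creep '[{"grip":0.5,"delta_pos":[0,0,-0.4],"rotation":[0,0,0]},{"grip":0.5,"delta_pos":[0,0,-0.9],"rotation":[0,0,0]},{"grip":0.5,"delta_pos":[0,0,-0.9],"rotation":[0,0,-0.09]},{"grip":0.5,"delta_pos":[0,0,-0.9],"rotation":[0,0,-0.18]},{"grip":0.5,"delta_pos":[0,0,-0.9],"rotation":[0,0,-0.27]}]' >/dev/null
python3 -m creep '[{"grip":1,"delta_pos":[-0.4,0.3,-0.5],"rotation":[0,0,-0.09]},{"grip":1,"delta_pos":[-0.7,0.7,-0.5],"rotation":[0,0,-0.18]},{"grip":1,"delta_pos":[-0.7,0.7,-0.5],"rotation":[0,0,-0.27]},{"grip":1,"delta_pos":[-0.7,0.7,-0.5],"rotation":[0,0,-0.3]},{"grip":1,"delta_pos":[-0.7,0.7,-0.5],"rotation":[0,0,-0.3]}]'
python3 - <<'E'
from h import *
print(ctrl.get_obs()['tool_pos'])
T=snap('top','t11.png');S=snap('scene','s11.png')
a=S['color'][155:205,255:325,::-1];b=T['color'][165:215,150:220,::-1]
cv2.imwrite('pics/c11.png',np.hstack([cv2.resize(i,None,fx=5.7,fy=5.7,interpolation=cv2.INTER_CUBIC) for i in(a,b)]))
E
```

```text
clock: 31.05
tool_pos: [0.5995, 0.1428, 0.0761]
orientation: [180.0, -0.0, -133.3]
force: [0.6, 0.2, 0.6]
opening: 0.0416
gripper_force: 0.0
clock: 32.05
tool_pos: [0.5558, 0.2325, 0.2164]
orientation: [180.0, 0.0, -81.9]
force: [0.5, -0.7, -0.1]
opening: 0.0093
gripper_force: 0.0
[0.55577517 0.2324787  0.21640511]
```

View pics/c11.png

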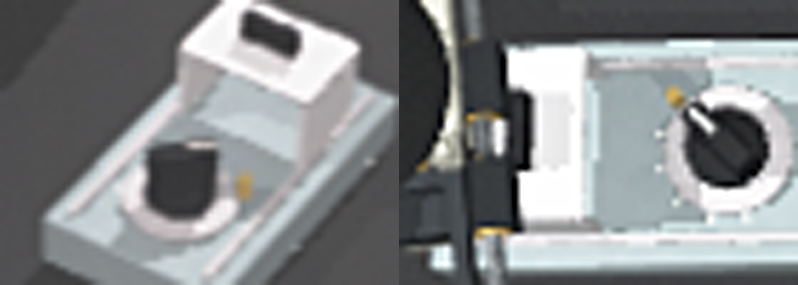

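The white line (702,117) now points at the pin (675,96), and the guard is still parked. Now I'll go behind the guard's bar.

```bash

python3 -m creep '[{"grip":1,"delta_pos":[-0.35,-0.5,0],"rotation":[0,0,0.07]},{"grip":1,"delta_pos":[-0.35,-0.5,0],"rotation":[0,0,0.07]},{"grip":1,"delta_pos":[-0.35,-0.5,0],"rotation":[0,0,0.07]},{"grip":1,"delta_pos":[-0.35,-0.5,0],"rotation":[0,0,0.07]}]'
python3 - <<'E'
from h import *
to([.600,.277,.116],-88.2)
E
```

```text
clock: 32.55
tool_pos: [0.6007, 0.2726, 0.2152]
orientation: [179.9, -0.1, -88.3]
force: [-0.5, -1.0, 0.3]
opening: 0.0005
gripper_force: 0.0
to [0.6, 0.277, 0.116] [-0.045  0.004  0.992] [ 0.001 -0.001 -0.002]
```

```bash

python3 -m creep '[{"grip":1,"delta_pos":[-0.05,0,0.4],"rotation":[0,0,0]},{"grip":1,"delta_pos":[-0.05,0,0.8],"rotation":[0,0,0]},{"grip":1,"delta_pos":[-0.05,0,0.98],"rotation":[0,0,0]},{"grip":1,"delta_pos":[-0.05,0,0.98],"rotation":[0,0,0]}]'
python3 -m creep '[{"grip":1,"delta_pos":[0.2,0,0],"rotation":[0,0,0]},{"grip":1,"delta_pos":[0.4,0,0],"rotation":[0,0,0]},{"grip":1,"delta_pos":[0.6,0,0],"rotation":[0,0,0]},{"grip":1,"delta_pos":[0.8,0,0],"rotation":[0,0,0]},{"grip":1,"delta_pos":[0.8,0,0],"rotation":[0,0,0]}]'
python3 -m creep '[{"grip":1,"delta_pos":[0.15,0,0],"rotation":[0,0,0]},{"grip":1,"delta_pos":[0.3,0,0],"rotation":[0,0,0]},{"grip":1,"delta_pos":[0.36,0,0],"rotation":[0,0,0]},{"grip":1,"delta_pos":[0.36,0,0],"rotation":[0,0,0]}]'
python3 -m creep '[{"grip":1,"delta_pos":[0.04,0,0],"rotation":[0,0,0]},{"grip":1,"delta_pos":[0.08,0,0],"rotation":[0,0,0]},{"grip":1,"delta_pos":[0.08,0,0],"rotation":[0,0,0]}]'
```

```text
clock: 32.95
tool_pos: [0.5986, 0.2762, 0.1151]
orientation: [179.7, -0.2, -88.4]
force: [0.4, 0.1, 0.5]
opening: 0.0003
gripper_force: 0.0
clock: 33.45
tool_pos: [0.6032, 0.1949, 0.1191]
orientation: [-180.0, -0.0, -88.4]
force: [0.3, -0.3, 1.1]
opening: 0.0005
gripper_force: 0.0
clock: 33.85
tool_pos: [0.6041, 0.161, 0.1182]
orientation: [180.0, -0.0, -88.4]
force: [-1.5, 0.1, -0.2]
opening: 0.0004
gripper_force: 0.0
clock: 34.15
tool_pos: [0.6043, 0.1575, 0.1181]
orientation: [-180.0, 0.2, -88.3]
force: [-4.3, 13.4, -0.7]
opening: 0.0005
gripper_force: 7.1
```

The guard hit its end stop with 13 N. Backing off and checking.

```bash

python3 -m creep '[{"grip":1,"delta_pos":[-0.2,0,0],"rotation":[0,0,0]},{"grip":1,"delta_pos":[-0.2,0,-0.4],"rotation":[0,0,0]},{"grip":1,"delta_pos":[-0.2,0,-0.9],"rotation":[0,0,0]},{"grip":1,"delta_pos":[-0.6,0.5,-0.9],"rotation":[0,0,0]},{"grip":1,"delta_pos":[-1,0.9,-0.9],"rotation":[0,0,0]}]' >/dev/null
python3 -m creep '[{"grip":1,"delta_pos":[-0.1,0.4,-0.1],"rotation":[0,0,0]},{"grip":1,"delta_pos":[-0.2,0.8,-0.1],"rotation":[0,0,0]},{"grip":1,"delta_pos":[-0.2,0.8,-0.1],"rotation":[0,0,0]},{"grip":1,"delta_pos":[-0.2,0.8,-0.1],"rotation":[0,0,0]},{"grip":1,"delta_pos":[-0.2,0.8,-0.1],"rotation":[0,0,0]}]'
python3 - <<'E'
from h import *
T=snap('top','t12.png');S=snap('scene','s12.png')
a=S['color'][140:300,150:350,::-1];b=T['color'][150:270,140:290,::-1]
cv2.imwrite('pics/c12.png',np.hstack([cv2.resize(a,(430,344),interpolation=cv2.INTER_CUBIC),cv2.resize(b,(370,344),interpolation=cv2.INTER_CUBIC)]))
E
```

```text
clock: 35.15
tool_pos: [0.4466, 0.2559, 0.2182]
orientation: [180.0, -0.1, -88.3]
force: [-0.5, -0.1, -0.9]
opening: 0.0005
gripper_force: 0.0
```

View pics/c12.png

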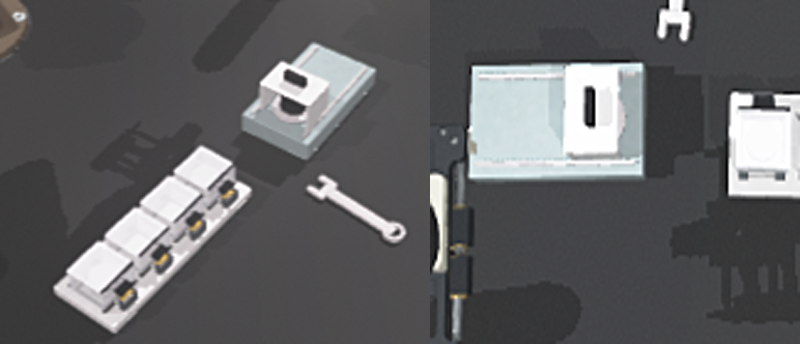

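The guard sits over the knob (bar at (590,105) in the right crop), all four hoods are shut and no tins are left on the bench.

```bash
python3 -c "
from plant import ctrl
print(ctrl.close_job())"
```

```text
the job is handed in; nothing more can be done
None
```

I handed the job in at about 35 s of robot time, with the result not reported back: both tins found are in seats 1 and 4, all four hoods are shut, the knob's line is at the pin, the guard is home, and I never touched the flask, beaker or wrench.

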